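# Set out the casting station

## Task

Set out the casting station on the grey mat: put the cream mould block on the mat midway between the two coasters and square with the mat, the aluminium part flat and centred on top of the block with its boss up, the square bottle with the blue cap in the middle of the blue coaster and the round all-white bottle in the middle of the yellow coaster. Keep both bottles upright, and leave the small dropper bottle and the small glass beaker standing where they are.

Things in the scene. Friction and masses are not known exactly. Their poses are not given: they have to be found in the camera images.
- bench_mat: flat grey rectangular bench mat with a thin white border line, fixed to the worktop, 140 mm along its own x, 340 mm along its own y, 3 mm thick. Origin at the centre of its underside, on the worktop (z = 0); the top of the mat is 3 mm higher. Its x points roughly away from the robot, it may be turned up to 0.25 rad. The two coasters lie on its centre line (its own y axis), 115 mm either side of its centre.
- blue_coaster: round blue coaster, 90 mm across, 3 mm thick, fixed on one end of the mat (either end). Origin at the centre of its underside, on top of the mat; the coaster's top is 3 mm above the origin, 6 mm above the worktop.
- yellow_coaster: round yellow coaster, 90 mm across, 3 mm thick, fixed on the other end of the mat. Origin at the centre of its underside, on top of the mat; the coaster's top is 3 mm above the origin, 6 mm above the worktop.
- blue_cap_bottle_mid (a point): square white plastic bottle with a printed label and a blue screw cap, closed, standing upright on the worktop, 103 mm tall, body 50 x 50 mm up to 78 mm height; round blue cap 39 mm in diameter from 83 to 103 mm height (good to grip). About 0.085 kg. The point is on its axis, half-way up (51.5 mm above its foot); z up.
- white_bottle_mid (a point): all-white round plastic bottle with a white cap, closed, standing upright on the worktop, 104 mm tall, body 46 mm in diameter; cap 34 mm in diameter from 90 to 104 mm height (good to grip). About 0.07 kg. The point is on its axis, half-way up (52 mm above its foot); z up.
- mould_block_mid (a point): cream plaster mould block with a round bore in one side, 60 mm along its own x, 55 mm along its own y, 40 mm tall, flat top. About 0.16 kg. The point is its centre, 20 mm above its underside; z up. Its x points within 0.5 rad of the world's x at the start.
- milled_part_mid (a point): bright aluminium milled part: a flat base 34 mm along its own x, 52 mm along its own y, 12 mm thick, with a round boss 16 mm in diameter rising another 10 mm at y = -10 mm (22 mm tall in all). About 0.085 kg. The point is above the middle of the base, 11 mm above the underside; z up. Its x points within 0.5 rad of the world's +y at the start.
- dropper_bottle_mid (a point): small brown dropper bottle with a black rubber bulb, loose, 36 mm in diameter, 103 mm tall, to be left alone. The point is on its axis, half-way up. Behind the work a fixed pipette hangs down to 120 mm above the worktop, near x = 0.73, y = 0.16: do not swing the arm into it.
- mini_beaker_mid (a point): small empty clear glass beaker, loose, 42 mm in diameter, 46 mm tall, to be left alone. The point is on its axis, half-way up.
Mind the look-alikes: they are no part of the job. Leave any green look-alike of the part that bears white_bottle_mid alone.

How it is judged:
By the outcome, as a careful person would: the job done as asked, in the order asked, and still so for the second after the job is handed in, with the robot touching nothing.
It also fails if it takes over 112 s, if anything falls off the work surface, if the arm or the gripper's body presses on something with over 40 N, if the wrist force passes 120 N, or if a joint passes its speed limit or range.

## Robot

A 6-joint arm with a two-finger parallel gripper is mounted at the origin on a cart in front of the work surface, level with it; the furniture and walls round the work are solid. World frame = base frame: x ahead of the robot, y to its left, z up, the work surface at z = 0. Lengths are in m, angles in rad, forces in N, time in s.
With the tool pointing down it reaches from about 0.3 to 0.875 m from the base axis. Payload 6.4 kg.
Tool frame: the origin (TCP) lies between the finger pads; the fingertips stand tip_extent ahead of it and the grasp point (between the pads) lies 5 mm behind it (tip_extent is the distance from the TCP to the fingertips, in m); z points along the fingers, y is the direction in which the jaws open and shut (so a half turn about z gives the same grasp; the last joint's range is limited). The gripper opens to 85 mm and grips with 20 to 120 N. Pads are 22 mm wide; open, the fingers measure 114 mm over their backs; the gripper's body (76 mm by 85 mm) begins 54 mm behind the grasp point. The pads swing forward as they close: fully open they stand 13 mm farther back than shut.
Start: joints at [-0.206, 0.181, 1.607, -0, 1.354, -0.206], TCP at [0.575, 0, 0.206] pointing down, gripper open.
Joint ranges: [-2.99, 2.99], [-0.89, 2.07], [0.3, 2.58], [-1.14, 4.28], [0, 2.63], [-3.12, 3.12]. Speed limits (rad/s): [2.57, 2.57, 3.01, 3.14, 3.14, 3.14].

## Interface

Orientations are given as a unit quaternion [w, x, y, z].
In Python, from bench import * gives the robot as it stands.
- The arm moves only by the shell command python3 -m jog 'ROWS'. ROWS is JSON, a list of rows, each a list of 3 entries, a list of its own where there are three numbers: the shift along the tool's x, y, z in mm, then the turn, a rotation vector about the tool's x, y, z in rad, then the opening, from 0 (shut) to 1 (fully open). A call has 1 to 20 rows; each row is the pose to reach, as a shift and turn from the pose measured when the call began, along the tool's axes at that moment; what a row does not reach only later rows make up. A row lasts 1/12 s, in which the tool goes at most 41.7 mm and 7.16 degrees, less where a joint would pass 70% of its speed; a pose out of reach is approached as far as the arm can. A call with a gripper value outside its range is refused whole. The fingers move at their own pace and stop on an object; the grip force is fixed at half the most. Time passes only in rows, so rows that repeat a pose let the fingers close. It gives the time, the measured TCP pose, the force and the opening at its end, in the units of the state.
- get_obs(): the state, without advancing time (a new reading comes with each control period).
- camera(name): name is "scene" or "side" or "wrist"; returns (picture, depth): 400x640x3 uint8, red, green, blue; 400x640 float32, m along the optical axis (not along the pixel's ray), 0 where there is no reading.
- get_calibration(name): a dict with "fx", "fy", "cx", "cy" (pixels), "k1" (the pictures are not rectified: a ray, as slopes to the right and down, at radius r is drawn at 1 + k1 r^2 times it, then the intrinsics apply), "world_from_camera" (4x4, takes a point from camera to world coordinates). Camera axes: x right, y down, z forward; pixel columns grow to the right and rows downward; lengths in m; the calibration is good to about 2 mm. A picture is of the moment at which its call begins: read the wrist's pose just before it. get_calibration takes no time and is no camera call; for the wrist camera it gives the pose at the moment of the call.
- hand_in(): hands the job in, once; it reports no verdict.
The state is a dict: "time_s": time; "q": joint angles; "dq": joint speeds; "joint_efforts": joint torques, N m; "eef_pos": TCP position; "eef_rot": TCP orientation; "wrist_force": force on the tool from outside, world axes, zero at the start; "torque": the same for the moment, N m; "opening": opening from 0.0 (shut) to 1.0 (fully open).
Only numpy, scipy, OpenCV 4.12 (cv2) and the standard library are available. Lean on these libraries where they do the work, as an engineer would, in place of code of your own. Each camera call takes 0.05 s, during which the arm holds its last target.

## Working session

There is one attempt and no reset: what is moved stays moved. The work goes in short steps, Python scripts to look and compute and a shell command to move; the robot and the scene stay as the last step left them, time stands still between calls to the robot, and variables do not carry over. Pictures are saved under pics/ and viewed, and the job is handed in when it is done.

```bash
ls; mkdir -p pics
python3 - <<'E'
from bench import *
import cv2
o=get_obs(); print(o)
for n in ["scene","side","wrist"]:
    p,d=camera(n); c=get_calibration(n); print(n,c)
    cv2.imwrite(f"pics/{n}0.png",p[:,:,::-1])
    import numpy as np; np.savez(f"pics/{n}0.npz",p=p,d=d,**{k:np.array(v) for k,v in c.items()})
E
```

```text
pics
{'time_s': 0.0, 'q': array([-2.06288003e-01,  1.81541784e-01,  1.60805257e+00, -7.58456907e-06,
        1.35378531e+00, -2.06311768e-01]), 'dq': array([ 5.68903017e-08, -6.02346497e-05,  6.92375863e-04,  9.24822448e-04,
       -1.66783963e-03,  4.14313099e-04]), 'joint_efforts': array([ 3.41415571e-04, -4.44869328e+01, -3.51340663e+01, -2.51131587e-04,
        9.11703974e-03,  3.43231875e-05]), 'eef_pos': array([5.74384032e-01, 1.50696625e-04, 2.04662240e-01]), 'eef_rot': array([-7.45796987e-04,  7.07097517e-01,  7.07115481e-01, -4.92085947e-04]), 'wrist_force': array([-0.20473396, -0.58882829, -0.29673395]), 'torque': array([ 0.00954031, -0.01640973,  0.043871  ]), 'opening': 1.002431362457934}
scene {'fx': 425.6234893774463, 'fy': 425.6234893774463, 'cx': 320.24775627557267, 'cy': 197.5275960899632, 'k1': -0.03157652661578839, 'world_from_camera': array([[ 0.73355638, -0.27494809,  0.62152923, -0.12696247],
       [-0.67939516, -0.32063045,  0.66001388, -0.72717939],
       [ 0.01781164, -0.90642135, -0.42199892,  0.51243814],
       [ 0.        ,  0.        ,  0.        ,  1.
[... 216 characters left out ...]
, -0.1367614 ],
       [-0.58881805,  0.3266353 , -0.73932583,  0.93328983],
       [ 0.00736094, -0.91250154, -0.40900704,  0.57119822],
       [ 0.        ,  0.        ,  0.        ,  1.        ]])}
wrist {'fx': 311.42781211606757, 'fy': 311.42781211606757, 'cx': 318.06772360785226, 'cy': 203.2542628745436, 'k1': 0.01205277695348023, 'world_from_camera': array([[ 9.99998224e-01,  7.39338875e-04, -1.73387117e-03,
         5.75091136e-01],
       [ 1.77363813e-04, -9.52690300e-01, -3.03942694e-01,
         7.82397957e-02],
       [-1.87655890e-03,  3.03941847e-01, -9.52688738e-01,
         3.72339660e-01],
       [ 0.00000000e+00,  0.00000000e+00,  0.00000000e+00,
         1.00000000e+00]])}
```

View pics/scene0.png

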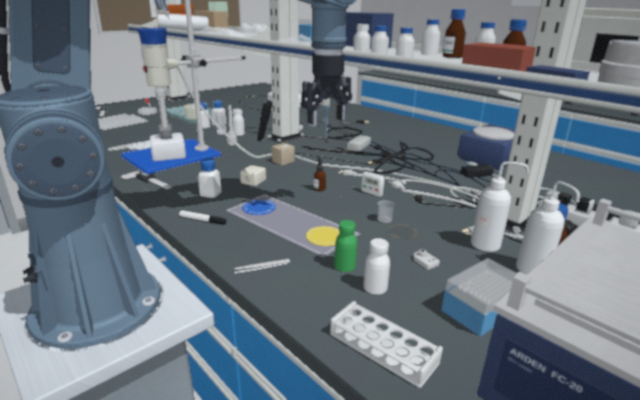

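View pics/side0.png

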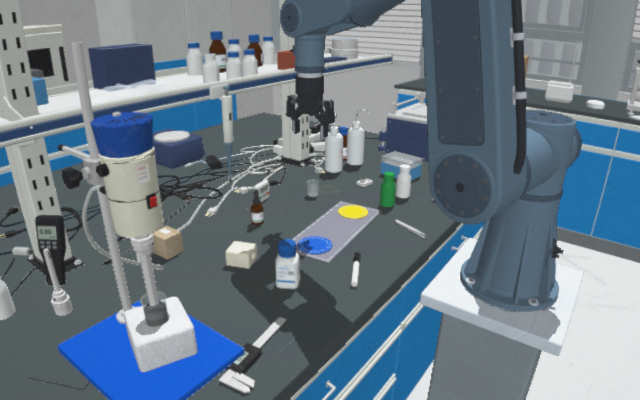

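View pics/wrist0.png

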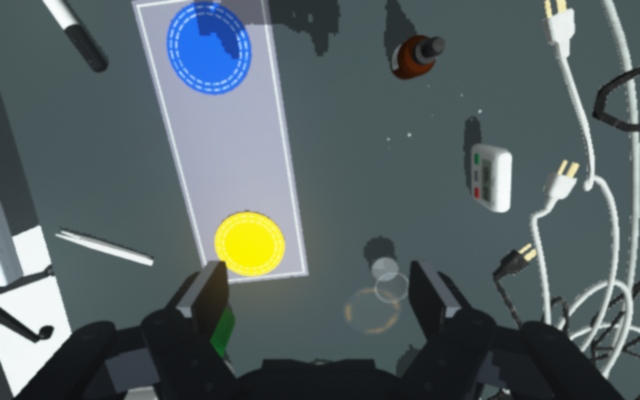

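The scene view shows the blue-cap bottle at (208,178), the cream block at (253,175) with a brown cube at (283,153), the white bottle at (376,266) with a green look-alike at (346,246), and the aluminium part candidate at (425,258). The beaker is at (385,210) and the dropper at (320,178). I'll enlarge the candidates and locate them.

```bash
cat > h.py <<'E'
import numpy as np, cv2
def load(f):
    z=np.load(f); return {k:z[k] for k in z.files}
def shot(n,f):
    from bench import camera,get_calibration
    c=get_calibration(n); p,d=camera(n)
    np.savez(f"pics/{f}.npz",p=p,d=d,**{k:np.array(v) for k,v in c.items()})
    cv2.imwrite(f"pics/{f}.png",p[:,:,::-1]); return load(f"pics/{f}.npz")
def KD(s):
    return np.array([[s['fx'],0,s['cx']],[0,s['fy'],s['cy']],[0,0,1]],float), np.array([s['k1'],0,0,0],float)
def rays(s,uv):
    K,D=KD(s); uv=np.asarray(uv,float).reshape(-1,1,2)
    n=cv2.undistortPoints(uv,K,D).reshape(-1,2)
    return np.c_[n,np.ones(len(n))]
def world_d(s):
    h,w=s['d'].shape; u,v=np.meshgrid(np.arange(w),np.arange(h))
    r=rays(s,np.c_[u.ravel(),v.ravel()])*s['d'].reshape(-1,1)
    T=s['world_from_camera']; P=(r@T[:3,:3].T+T[:3,3]).reshape(h,w,3); P[s['d']<=0]=np.nan; return P
def at_z(s,uv,z):
    T=s['world_from_camera']; r=rays(s,uv)@T[:3,:3].T; t=(z-T[2,3])/r[:,2]; return T[:3,3]+r*t[:,None]
def proj(s,X):
    T=s['world_from_camera']; K,D=KD(s); X=np.asarray(X,float).reshape(-1,3)
    Xc=(X-T[:3,3])@T[:3,:3]; return cv2.projectPoints(Xc.reshape(-1,1,3),np.zeros(3),np.zeros(3),K,D)[0].reshape(-1,2)
def crop(s,x0,y0,x1,y1,k,f):
    cv2.imwrite(f"pics/{f}.png",cv2.resize(np.ascontiguousarray(s['p'][y0:y1,x0:x1,::-1]),None,fx=k,fy=k,interpolation=cv2.INTER_CUBIC))
E
python3 - <<'E'
from h import *
s=load("pics/scene0.npz"); P=world_d(s)
for n,(u,v) in dict(blue=(208,180),cap=(208,163),cream=(253,175),brown=(283,153),white=(376,270),cap2=(378,246),green=(346,250),part=(425,258),beaker=(385,212),drop=(320,180),bc=(260,208),yc=(325,236),mat=(290,222)).items(): print(n,P[v,u].round(3))
a=cv2.resize(s['p'][140:220,180:310,::-1],None,fx=4,fy=4,interpolation=2)
b=cv2.resize(s['p'][210:300,320:450,::-1],None,fx=4,fy=4,interpolation=2)
cv2.imwrite("pics/c0.png",a);cv2.imwrite("pics/c1.png",b)
s=load("pics/side0.npz"); P=world_d(s)
for n,(u,v) in dict(blue=(287,270),cap=(287,247),cream=(240,252),brown=(168,243),white=(403,185),green=(387,192),part=(365,183),beaker=(313,190),drop=(257,213)).items(): print(n,P[v,u].round(3))
crop(s,140,150,460,300,2.4,"c2")
E
```

```text
blue [0.392 0.28  0.053]
cap [0.399 0.285 0.1  ]
cream [0.53  0.263 0.037]
brown [0.714 0.353 0.041]
white [ 0.404 -0.319  0.058]
cap2 [ 0.412 -0.312  0.104]
green [ 0.417 -0.229  0.054]
part [ 0.573 -0.318  0.011]
beaker [ 0.648 -0.143  0.031]
drop [0.659 0.11  0.034]
bc [0.452 0.121 0.006]
yc [ 0.481 -0.1    0.006]
mat [0.465 0.011 0.004]
blue [0.39  0.322 0.049]
cap [0.396 0.313 0.1  ]
cream [0.539 0.317 0.038]
brown [0.705 0.397 0.041]
white [ 0.415 -0.283  0.044]
green [ 0.426 -0.194  0.047]
part [ 0.565 -0.302  0.008]
beaker [ 0.65  -0.118  0.022]
drop [0.656 0.134 0.035]
```

View pics/c0.png

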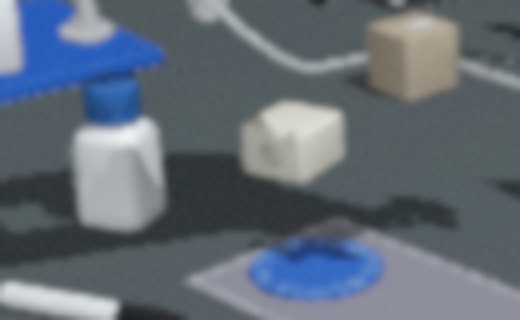

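View pics/c1.png

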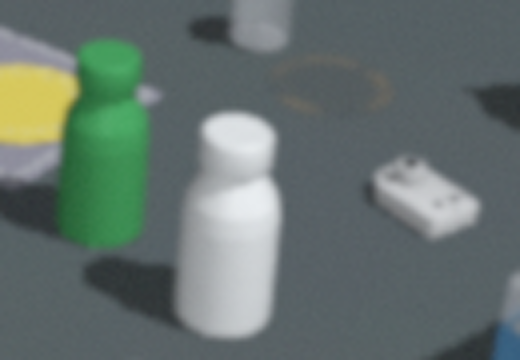

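View pics/c2.png

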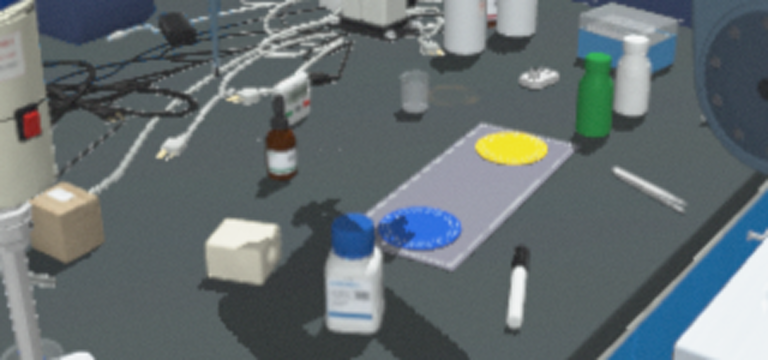

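Mould block: the cream one with a bore at (253,175), since the brown cube at (283,153) has the wrong colour and no bore. White bottle: (376,266); the green one at (346,246) is the look-alike. Blue-cap bottle: (208,178). Part: (425,258), light with a base and features on top, still to be confirmed close up. Next I measure the mat and coasters.

Run:
```python
import bench; print([n for n in dir(bench) if not n.startswith('_')]); print(getattr(bench,'tip_extent',None))
from h import *
for n in ["wrist","scene","side"]:
    s=load(f"pics/{n}0.npz"); hsv=cv2.cvtColor(s['p'],cv2.COLOR_RGB2HSV)
    P=world_d(s); low=(P[...,2]<0.015)&(P[...,0]>0.3)&(P[...,0]<0.65)&(abs(P[...,1])<0.25)
    cs={}
    for c,(a,b) in dict(blue=((100,130,40),(125,255,255)),yellow=((22,120,80),(35,255,255))).items():
        m=(cv2.inRange(hsv,a,b)>0)&low
        m=m.astype(np.uint8); k,l,st,_=cv2.connectedComponentsWithStats(m); i=1+st[1:,4].argmax()
        ys,xs=np.nonzero(l==i); W=at_z(s,np.c_[xs,ys],0.006)
        hull=cv2.convexHull((W[:,:2]*1e4).astype(np.float32)); (cx,cy),r=cv2.minEnclosingCircle(hull)
        e=cv2.fitEllipse(hull)
        cs[c]=np.array(e[0])/1e4; print(n,c,len(xs),"circ",round(cx/1e4,4),round(cy/1e4,4),round(r/1e4,4),"ell",np.round(cs[c],4),np.round(np.array(e[1])/1e4,4))
    d=cs['blue']-cs['yellow']; print("mid",(cs['blue']+cs['yellow'])/2,"dist",np.linalg.norm(d),"yaw",np.arctan2(-d[0],d[1]))
```

```text
['MotionError', 'camera', 'get_calibration', 'get_obs', 'hand_in', 'tip_extent']
0.014
wrist blue 5850 circ 0.4581 0.1328 0.0447 ell [0.4583 0.1328] [0.0887 0.0891]
wrist yellow 3429 circ 0.4854 -0.0944 0.0451 ell [ 0.4858 -0.0944] [0.0885 0.0894]
mid [0.47204507 0.01919225] dist 0.22881621944018976 yaw 0.12086623310223062
scene blue 324 circ 0.4541 0.13 0.0425 ell [0.4531 0.1296] [0.0814 0.0847]
scene yellow 395 circ 0.4806 -0.0974 0.041 ell [ 0.4785 -0.0975] [0.0741 0.0796]
mid [0.46576709 0.01603356] dist 0.22853288390395654 yaw 0.11150370465734655
side blue 462 circ 0.454 0.1372 0.0451 ell [0.4538 0.1376] [0.0868 0.0896]
side yellow 303 circ 0.4811 -0.0888 0.0452 ell [ 0.4811 -0.0889] [0.087  0.0897]
mid [0.46746169 0.02433688] dist 0.22816957177735755 yaw 0.12002808411655755
```

Run:
```python
from h import *
for n in ["scene","side"]:
    s=load(f"pics/{n}0.npz"); P=world_d(s)
    m=(P[...,2]>0.11)&(P[...,2]<0.45)&(P[...,0]>0.2)&(P[...,0]<0.9)&(P[...,1]>-0.5)&(P[...,1]<0.7)
    q=P[m]; 
    H,_,_=np.histogram2d(q[:,0],q[:,1],bins=[np.arange(.2,.95,.1),np.arange(-.5,.75,.1)]); print(n); print(H.astype(int))
    g=(P[...,2]>0.02)&(P[...,2]<.06)&(abs(P[...,0]-.55)<.07)&(abs(P[...,1]-.29)<.09); print(np.nanmin(P[g],0),np.nanmax(P[g],0))
```

```text
scene
[[   0    0    0    0    0    0    0    0    0    0    0    0]
 [   0    0    0    0    0    0    0    0    0    0  101  312]
 [   0    0    0    0    6    4    0    0    0    0 1206  400]
 [   0    0    0    0 2095  432    0    0    0    0  334  570]
 [ 232    0    0    0  380  123    0    0    0    0   99    0]
 [2221 2506 1616  695  659  721  343  154  388  280  250  252]
 [  98 3896  102    0  306  149  232    0   37   42  981  515]]
[0.51502038 0.26034382 0.02003403] [0.59206385 0.32883766 0.04116901]
side
[[   0    0    0    0    0    0    0    0    0    0    0    0]
 [   0    0    0    0    0    0    0    0    0    0  167 2954]
 [   0    0    0    0    0    3    0    0    0    0  342 4634]
 [   0    0    0    0  275 1654    0    0    0    0   42 2568]
 [  38    0    0    0   98  319    0    0    0    0  132    0]
 [ 514  459    1  176  398  635 1195  637  999  719  859 1239]
 [ 156  260  310   37  281  137  417   20  215  349 2038 2436]]
[0.51702595 0.26694149 0.02012864] [0.5861341  0.33525377 0.04117083]
```

```bash
python3 -m jog '[[[290,-25,0],[0,0,-1.57],1],[[290,-25,0],[0,0,-1.57],1],[[290,-25,0],[0,0,-1.57],1],[[290,-25,0],[0,0,-1.57],1],[[290,-25,0],[0,0,-1.57],1],[[290,-25,0],[0,0,-1.57],1],[[290,-25,0],[0,0,-1.57],1],[[290,-25,0],[0,0,-1.57],1],[[290,-25,0],[0,0,-1.57],1],[[290,-25,0],[0,0,-1.57],1],[[290,-25,0],[0,0,-1.57],1],[[290,-25,0],[0,0,-1.57],1],[[290,-25,0],[0,0,-1.57],1],[[290,-25,0],[0,0,-1.57],1],[[290,-25,0],[0,0,-1.57],1]]'
python3 - <<'E'
from h import *
from bench import get_obs
o=get_obs();print(o['q'].round(3),o['time_s'])
s=shot("wrist","w1"); print(s['world_from_camera'].round(3))
E
```

```text
time_s: 1.4
eef_pos: [0.5494, 0.29, 0.2047]
eef_rot: [-0.001, 0.002, 1.0, 0.0]
wrist_force: [-0.7, -0.4, -0.5]
opening: 1.001
[ 2.950e-01  2.840e-01  1.484e+00  1.000e-03  1.375e+00 -1.273e+00] 1.4
[[ 0.003  0.953  0.302  0.472]
 [ 1.    -0.003 -0.001  0.291]
 [ 0.     0.302 -0.953  0.372]
 [ 0.     0.     0.     1.   ]]
```

View pics/w1.png

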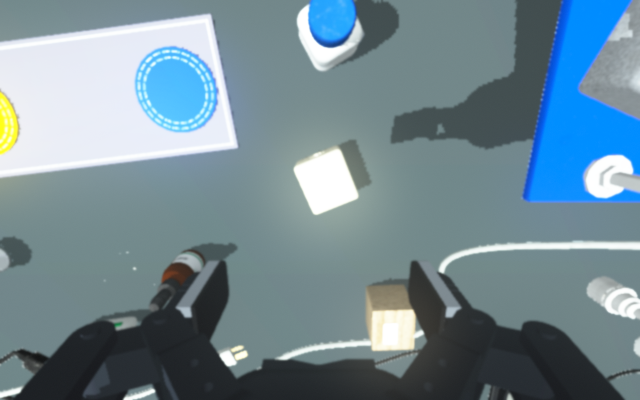

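The wrist view shows the cream block at (327,183) with its bore on the robot side, the blue coaster at (175,88) and the blue-cap bottle at (332,30). I'll measure the block's top face and cross-check the coaster against the first view.

```bash
cat >> h.py <<'E'
def coaster(s,c,z=0.006):
    a,b=dict(blue=((95,110,40),(125,255,255)),yellow=((22,120,80),(35,255,255)))[c]
    hsv=cv2.cvtColor(s['p'],cv2.COLOR_RGB2HSV); P=world_d(s)
    m=(cv2.inRange(hsv,a,b)>0)&(abs(P[...,2]-z)<0.012)&(P[...,0]>0.3)&(P[...,0]<0.65)&(abs(P[...,1])<0.4)
    k,l,st,_=cv2.connectedComponentsWithStats(m.astype(np.uint8)); i=1+st[1:,4].argmax()
    ys,xs=np.nonzero(l==i); W=at_z(s,np.c_[xs,ys],z)
    e=cv2.fitEllipse(cv2.convexHull((W[:,:2]*1e4).astype(np.float32))); return np.array(e[0])/1e4,np.array(e[1])/1e4
def topface(s,xy,z,rad=0.06,tol=0.006):
    """min-area rect of depth points near height z around xy, by reprojection of the pixels on plane z"""
    P=world_d(s); m=(abs(P[...,2]-z)<tol)&(np.hypot(P[...,0]-xy[0],P[...,1]-xy[1])<rad)
    k,l,st,_=cv2.connectedComponentsWithStats(m.astype(np.uint8)); i=1+st[1:,4].argmax()
    m=(l==i); ys,xs=np.nonzero(m); W=at_z(s,np.c_[xs,ys],z)[:,:2]
    (c,sz,a)=cv2.minAreaRect((W*1e4).astype(np.float32)); zz=np.nanmedian(P[m][:,2])
    return np.array(c)/1e4,np.array(sz)/1e4,a,zz,len(xs),W
E
python3 - <<'E'
from h import *
s=load("pics/w1.npz")
print("blue",coaster(s,"blue"))
for tol in (.004,.008): print(topface(s,(.55,.29),.040,tol=tol)[:5])
P=world_d(s)
hsv=cv2.cvtColor(s['p'],cv2.COLOR_RGB2HSV)
print("table z",np.nanmedian(P[100:130,250:280,2]),"mat z",np.nanmedian(P[60:130,60:120,2]))
# bright block via colour
m=((P[...,2]>.03)&(P[...,2]<.05)&(P[...,0]<.62)).astype(np.uint8)*255
cv2.imwrite("pics/m1.png",m)
m=(P[...,2]>.09)&(P[...,2]<.11)&(P[...,1]>.2)&(P[...,0]<.45); ys,xs=np.nonzero(m); print("cap px",len(xs),xs.min(),xs.max(),ys.min(),ys.max(),P[m].mean(0))
crop(s,270,130,390,230,5,"c3")
E
```

```text
blue (array([0.45741987, 0.13440709]), array([0.08737371, 0.08899357]))
(array([0.55355312, 0.29991204]), array([0.05887055, 0.05407594]), 22.476829528808594, np.float64(0.03903634122671715), 2546)
(array([0.55312944, 0.29977478]), array([0.05976009, 0.05415776]), 22.633136749267578, np.float64(0.03900793645394621), 2606)
table z -0.0007253085971608564 mat z 0.0021363469537342417
cap px 1885 307 356 0 45 [0.41096201 0.30119175 0.10225701]
```

View pics/c3.png

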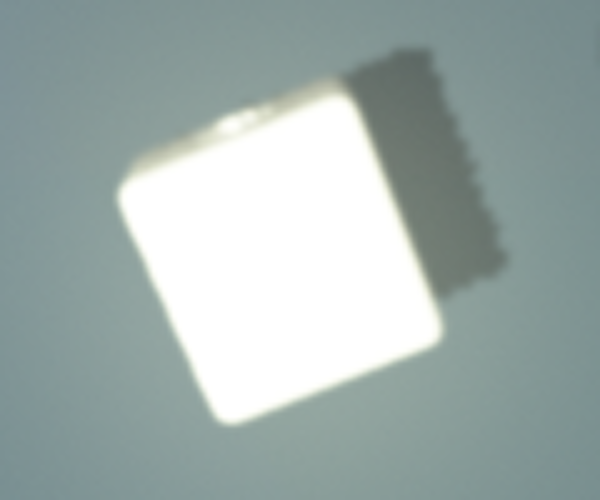

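Block: centre (0.553, 0.300), yaw +0.39 rad, 60×54 mm, top at 39 mm, which matches the given sizes. I'll turn by −0.39 about tool z, go down and grip its 55 mm sides, clear of the bore.

```bash
python3 -m jog '[[[-3.6,10,0],[0,0,-0.393],1],[[-3.6,10,0],[0,0,-0.393],1],[[-3.6,10,40],[0,0,-0.393],1],[[-3.6,10,80],[0,0,-0.393],1],[[-3.6,10,120],[0,0,-0.393],1],[[-3.6,10,150],[0,0,-0.393],1],[[-3.6,10,170],[0,0,-0.393],1],[[-3.6,10,183],[0,0,-0.393],1],[[-3.6,10,183],[0,0,-0.393],1],[[-3.6,10,183],[0,0,-0.393],1],[[-3.6,10,183],[0,0,-0.393],0],[[-3.6,10,183],[0,0,-0.393],0],[[-3.6,10,183],[0,0,-0.393],0],[[-3.6,10,183],[0,0,-0.393],0],[[-3.6,10,183],[0,0,-0.393],0],[[-3.6,10,183],[0,0,-0.393],0],[[-3.6,10,183],[0,0,-0.393],0],[[-3.6,10,183],[0,0,-0.393],0]]'
python3 - <<'E'
from h import *
s=shot("wrist","w2")
E
```

```text
time_s: 2.95
eef_pos: [0.5527, 0.3001, 0.0218]
eef_rot: [-0.001, -0.194, 0.981, 0.0]
wrist_force: [0.1, 0.5, -0.1]
opening: 0.0
```

View pics/w2.png

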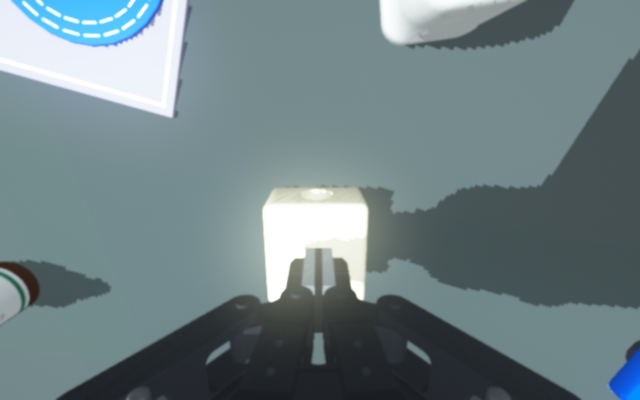

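The gripper shut fully (opening 0) and the block was not caught. I'll check where the fingers and block are in depth before doing anything else.

Run:
```python
from h import *
from bench import get_obs
print(get_obs()['eef_pos'], get_obs()['q'].round(3))
s=load("pics/w2.npz"); P=world_d(s)
for v in (195,203,210,225,240,245,252,260,270,280,290): print(v,P[v,310].round(4),P[v,318].round(4),P[v,285].round(4),P[v,355].round(4))
print(proj(s,[[.5527,.3001,.0218]]),proj(s,[[.5527,.3001,.0078]]))
s=shot("side","s2"); crop(s,180,200,330,300,5,"c4")
s=shot("scene","sc2"); crop(s,190,140,310,220,5,"c5")
```

```text
[0.552683   0.3000578  0.02170447] [ 3.090e-01  5.100e-01  1.580e+00  1.000e-03  1.053e+00 -1.652e+00]
195 [0.531  0.2861 0.0092] [0.5292 0.2906 0.0092] [0.5336 0.2721 0.0195] [0.5182 0.3085 0.0209]
203 [0.5278 0.2855 0.0353] [0.5262 0.2893 0.0356] [0.5324 0.2735 0.0364] [0.5186 0.3068 0.0367]
210 [0.5301 0.2865 0.0391] [0.5291 0.2905 0.0374] [0.5351 0.2748 0.0386] [0.5213 0.3076 0.0396]
225 [0.5374 0.2895 0.0401] [0.5365 0.2935 0.0382] [0.5427 0.2776 0.0389] [0.529  0.3112 0.0389]
240 [0.5456 0.2928 0.0389] [0.5438 0.2966 0.0395] [0.5502 0.2805 0.0398] [0.5366 0.3146 0.0391]
245 [0.5482 0.2938 0.0393] [0.5462 0.2976 0.04  ] [0.5536 0.2817 0.0383] [0.5387 0.3154 0.0404]
252 [0.5442 0.2926 0.0558] [0.5427 0.2961 0.0558] [0.5572 0.283  0.0388] [0.5428 0.3174 0.0395]
260 [0.5442 0.2928 0.0635] [0.5431 0.2962 0.063 ] [0.5621 0.2848 0.0381] [0.5471 0.3193 0.0395]
270 [0.5436 0.2928 0.0733] [0.543  0.2962 0.0721] [0.5675 0.2869 0.0385] [0.553  0.3221 0.0386]
280 [0.5437 0.2931 0.0808] [0.543  0.2962 0.0799] [0.5729 0.289  0.0391] [0.5584 0.3245 0.039 ]
290 [0.543  0.293  0.0888] [0.5451 0.2971 0.0835] [0.5474 0.2846 0.0876] [0.564  0.327  0.0394]
[[317.79933853 242.43295324]] [[317.79302334 233.05527632]]
```

View pics/c4.png

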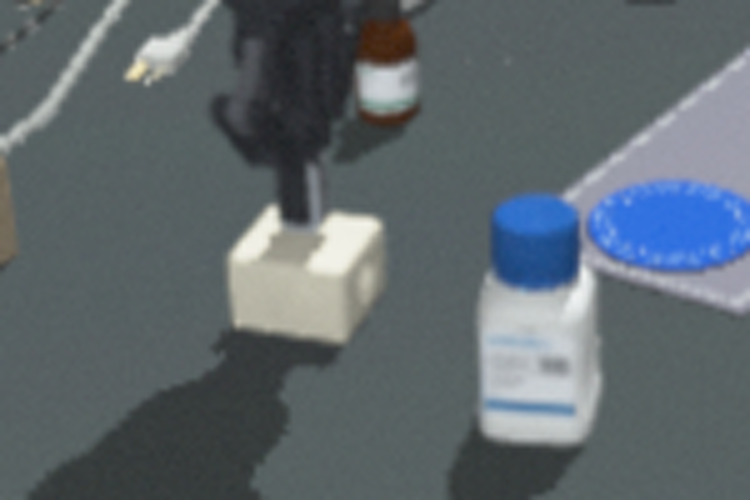

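View pics/c5.png

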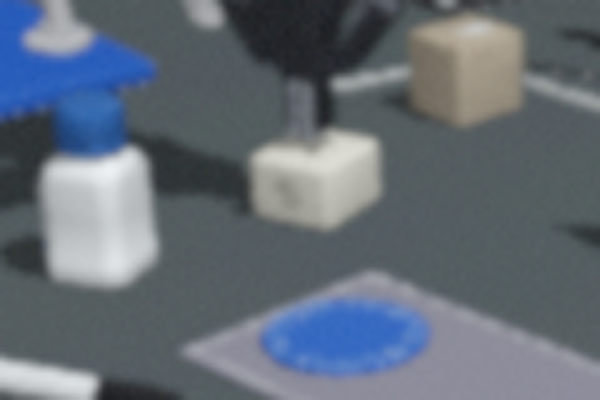

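Run:
```python
from h import *
for f,e in (("w2",(.5527,.3001,.0218)),("w1",(.5494,.29,.2047)),("wrist0",(.5744,0,.2047))):
    s=load(f"pics/{f}.npz"); P=world_d(s); T=s['world_from_camera']
    h=P-np.array(e)
    # camera-frame: tool axis direction; find finger pixels: depth small
    m=(s['d']<0.20 if f!="w2" else s['d']<0.145)&(s['d']>0)
    ys,xs=np.nonzero(m); 
    print(f,"cam-eef",(T[:3,3]-e).round(4))
    for side in (xs<320,xs>=320):
        i=np.argsort(h[ys[side],xs[side],2])[:200:40]
        for j in i: print(xs[side][j],ys[side][j],h[ys[side][j],xs[side][j]].round(4),s['d'][ys[side][j],xs[side][j]].round(3))
```

```text
w2 cam-eef [-0.0715 -0.0294  0.1675]
318 254 [-0.0102 -0.0041  0.0366] 0.145
302 265 [-0.0031 -0.0092  0.0386] 0.144
313 258 [-0.0089 -0.006   0.0395] 0.142
306 259 [-0.0079 -0.009   0.041 ] 0.141
315 260 [-0.0095 -0.0053  0.042 ] 0.14
390 1 [-0.1261 -0.0157  0.0013] 0.145
397 23 [-0.1183 -0.0091  0.005 ] 0.144
398 24 [-0.1178 -0.0086  0.0061] 0.143
423 32 [-0.119   0.0034  0.0067] 0.144
447 28 [-0.1243  0.0125  0.0075] 0.143
w1 cam-eef [-0.0773  0.0006  0.1675]
227 278 [ 0.001  -0.0429  0.0372] 0.148
228 296 [ 0.0092 -0.0424  0.0397] 0.148
227 299 [ 0.0099 -0.0426  0.041 ] 0.147
226 293 [ 0.0059 -0.0424  0.0422] 0.145
221 264 [-0.0096 -0.0429  0.0431] 0.139
409 282 [0.0033 0.0436 0.0374] 0.148
412 262 [-0.0085  0.0433  0.0396] 0.143
409 293 [0.0068 0.0428 0.0412] 0.146
410 295 [0.0074 0.0431 0.042 ] 0.145
412 286 [0.0018 0.0432 0.0432] 0.142
wrist0 cam-eef [0.0007 0.0782 0.1676]
227 278 [-0.0427 -0.0004  0.0376] 0.148
227 286 [-0.0423 -0.0033  0.04  ] 0.146
227 296 [-0.0423 -0.0078  0.0414] 0.146
218 261 [-0.0443  0.0112  0.0426] 0.14
213 262 [-0.0462  0.0112  0.0436] 0.139
408 287 [ 0.0436 -0.0055  0.0373] 0.15
411 271 [0.0434 0.0045 0.0396] 0.144
410 282 [ 0.043  -0.0003  0.0411] 0.144
413 272 [0.0434 0.0057 0.0425] 0.141
411 288 [ 0.043  -0.0021  0.0433] 0.143
```

The depth image settles it. The fingertips are really about 30 mm (shut) to 37 mm (open) *above* the reported TCP point. The side and scene views agree: the tips hover just over the block top. So the reported TCP runs about 42 mm ahead of the true one, and I'll plan heights from the observed tip offset. The block is untouched. I'll open, lower 42 mm more and grip again.

```bash
python3 -m jog '[[[0,0,0],[0,0,0],1],[[0,0,0],[0,0,0],1],[[0,0,0],[0,0,0],1],[[0,0,0],[0,0,0],1],[[0,0,0],[0,0,0],1],[[0,0,0],[0,0,0],1],[[0,0,0],[0,0,0],1],[[0,0,12],[0,0,0],1],[[0,0,24],[0,0,0],1],[[0,0,34],[0,0,0],1],[[0,0,42],[0,0,0],1],[[0,0,42],[0,0,0],1]]'
python3 - <<'E'
from h import *
s=shot("wrist","w3")
s=shot("side","s3"); crop(s,180,200,330,300,5,"c6")
E
```

```text
time_s: 4.1
eef_pos: [0.5503, 0.2992, -0.0236]
eef_rot: [-0.003, -0.194, 0.981, -0.0]
wrist_force: [-0.0, 0.7, 0.1]
opening: 1.001
```

View pics/w3.png

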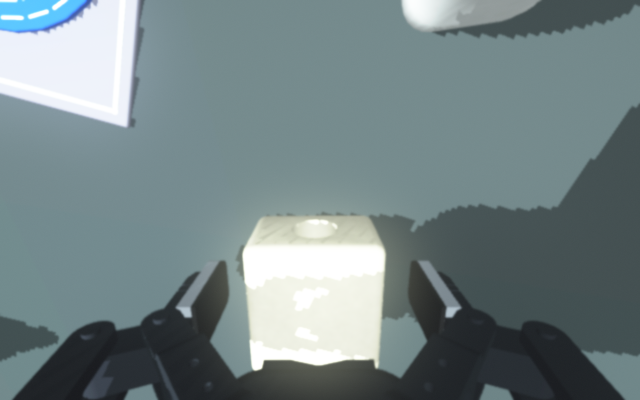

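View pics/c6.png

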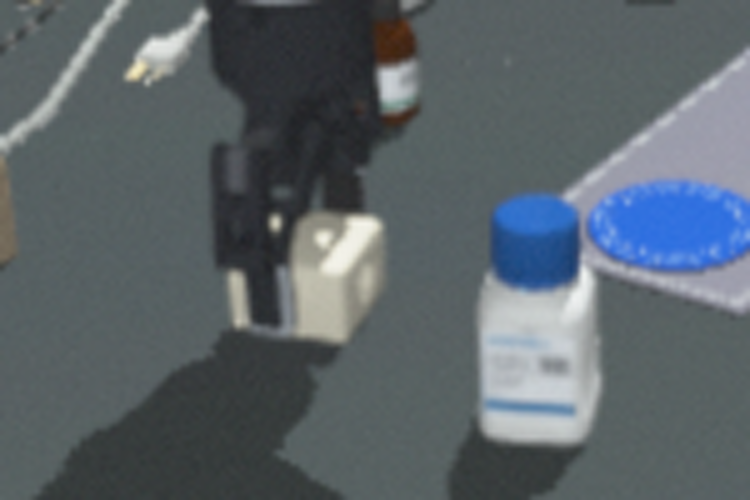

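The fingers now straddle the block. Closing.

```bash
python3 -m jog '[[[-2.5,0,0],[0,0,0],1],[[-2.5,0,0],[0,0,0],0],[[-2.5,0,0],[0,0,0],0],[[-2.5,0,0],[0,0,0],0],[[-2.5,0,0],[0,0,0],0],[[-2.5,0,0],[0,0,0],0],[[-2.5,0,0],[0,0,0],0]]'
python3 - <<'E'
from h import *
s=shot("wrist","w4")
from bench import get_obs
print(get_obs()['eef_pos'])
E
```

```text
time_s: 4.78
eef_pos: [0.555, 0.301, -0.0205]
eef_rot: [-0.001, -0.194, 0.981, 0.0]
wrist_force: [-0.1, -0.2, 5.9]
opening: 0.634
[ 0.55502054  0.30101708 -0.02053128]
```

View pics/w4.png

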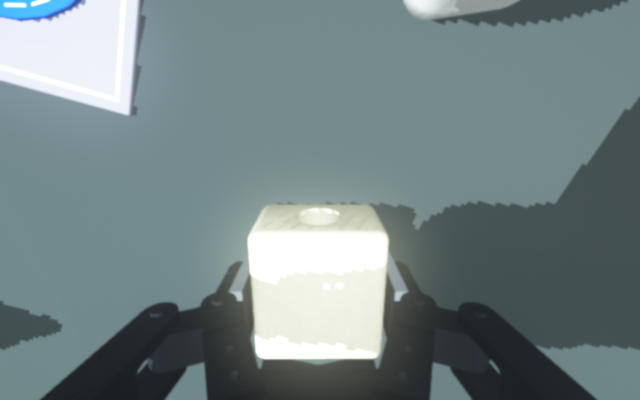

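Gripped: opening 0.634 is 54 mm. I'll find the block's offset in the tool frame from this picture, then lift and move.

Run:
```python
from h import *
s=load("pics/w4.npz"); P=world_d(s)
c,sz,a,z,n,W=topface(s,(.553,.3),.039,rad=.045,tol=.005); print(c,sz,a,z,n)
e=np.array([.5550,.3010]); ax=np.array([np.cos(.39),np.sin(.39)]); ay=np.array([-ax[1],ax[0]])
print("block rel eef along block x,y",(c-e)@ax,(c-e)@ay)
h=(W-e)@np.c_[ax,ay]; print(np.percentile(h,[0.5,99.5],axis=0))
# front edge (top) and its col
for u in (290,318,350):
    col=P[200:365,u]; ok=abs(col[:,2]-.039)<.004; r=np.nonzero(ok)[0]+200; print(u,r.min(),r.max(),((at_z(s,[[u,r.min()],[u,r.max()]],.039)[:,:2]-e)@ax).round(4))
```

```text
[0.5517876  0.29980713] [0.05966141 0.08221472] 22.311555862426758 0.03898461756047944 18060
block rel eef along block x,y -0.0034246958022203637 0.00011802087395700491
[[-0.03245823 -0.03516323]
 [ 0.02637325  0.03563706]]
290 230 357 [-0.0325  0.0264]
318 230 357 [-0.0324  0.0264]
350 231 357 [-0.032   0.0264]
```

```bash
python3 -m jog '[[[0,0,-35],[0,0,0],0],[[0,0,-70],[0,0,0],0],[[20,-25,-105],[0,0,0],0],[[45,-57,-110],[0,0,0.05],0],[[70,-88,-110],[0,0,0.1],0],[[95,-120,-110],[0,0,0.16],0],[[120,-151,-110],[0,0,0.22],0],[[145,-183,-110],[0,0,0.27],0],[[165,-208,-110],[0,0,0.27],0],[[182,-229,-110],[0,0,0.27],0],[[182,-229,-110],[0,0,0.27],0],[[182,-229,-110],[0,0,0.27],0],[[182,-229,-110],[0,0,0.27],0],[[182,-229,-110],[0,0,0.27],0]]'
cat > mat.py <<'E'
import sys
from h import *
from bench import get_obs
f=sys.argv[1]; s=shot("wrist",f); o=get_obs(); w,x,y,z=o['eef_rot']
print(o['eef_pos'].round(4),"yaw",2*np.arctan2(-x,y),o['eef_rot'].round(4),"open",o['opening'])
b,bs=coaster(s,"blue"); y,ys=coaster(s,"yellow"); d=b-y
print(b.round(4),bs.round(4),y.round(4),ys.round(4)); print("mid",((b+y)/2).round(4),"dist",np.linalg.norm(d),"yaw",np.arctan2(-d[0],d[1]))
E
python3 mat.py w5
```

```text
time_s: 6.0
eef_pos: [0.4738, 0.0208, 0.0894]
eef_rot: [-0.001, -0.06, 0.998, 0.0]
wrist_force: [0.6, 0.0, -0.9]
opening: 0.635
[0.4739 0.021  0.0894] yaw 0.12103332507986059 [-1.200e-03 -6.050e-02  9.982e-01  3.000e-04] open 0.631372869623912
[0.4571 0.1321] [0.0893 0.0897] [ 0.4848 -0.0944] [0.0886 0.0895]
mid [0.4709 0.0188] dist 0.22816558270501525 yaw 0.12151419934879827
```

View pics/w5.png

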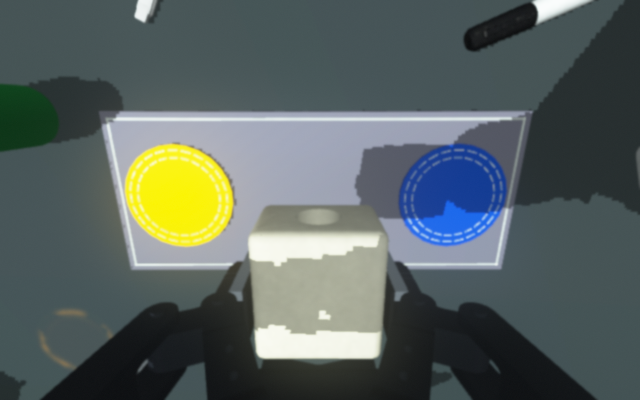

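Run:
```python
from h import *
s=load("pics/w5.npz")
M=np.array([.4709,.0188]); ax=np.array([np.cos(.1212),np.sin(.1212)]); ay=np.array([-ax[1],ax[0]])
P=world_d(s); print(np.nanmedian(P[250:340,280:360,2]), "mat z",np.nanmedian(P[150:190,260:340,2]))
z=np.nanmedian(P[250:340,280:360,2])
T=s['world_from_camera']
for u in (285,318,350):
    r=[i for i in range(215,365) if abs(P[i,u,2]-z)<.004]; h=(at_z(s,[[u,r[0]-.5],[u,r[-1]+.5]],z)[:,:2]-M)@ax; print(u,r[0],r[-1],h.round(4),h.mean().round(4))
for v in (255,280,300,330):
    r=[i for i in range(230,410) if abs(P[v,i,2]-z)<.004]; h=(at_z(s,[[r[0]-.5,v],[r[-1]+.5,v]],z)[:,:2]-M)@ay; print(v,r[0],r[-1],h.round(4),h.mean().round(4))
crop(s,230,190,400,370,3.5,"c7")
```

```text
0.14906131364552383 mat z 0.0021245693208508665
285 230 357 [-0.0296  0.0296] -0.0
318 231 357 [-0.0292  0.0296] 0.0002
350 231 357 [-0.0292  0.0296] 0.0002
255 250 387 [-0.0244  0.0285] 0.0021
280 234 402 [-0.0314  0.0352] 0.0019
300 248 388 [-0.0265  0.0303] 0.0019
330 250 385 [-0.0266  0.03  ] 0.0017
```

View pics/c7.png

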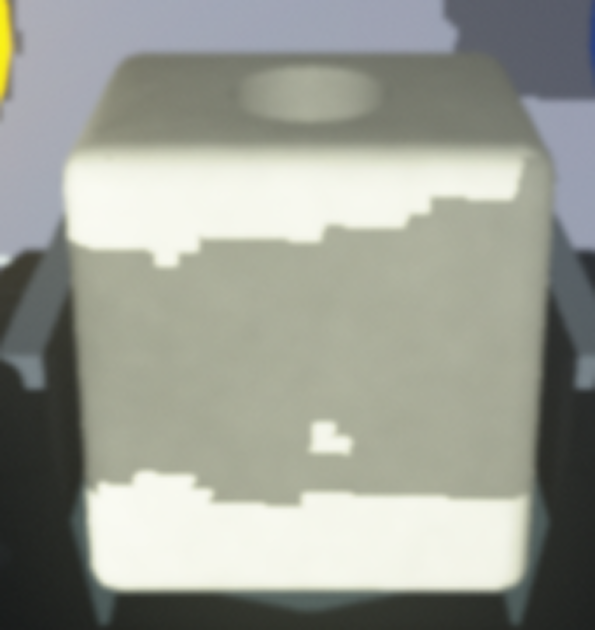

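Block is centred to 0.0 mm along the mat's x and sits +1.9 mm along y, and yaw 0.121 matches the mat's 0.1215. I'll correct y and lower it.

```bash
python3 -m jog '[[[0,-1.9,20],[0,0,0],0],[[0,-1.9,50],[0,0,0],0],[[0,-1.9,80],[0,0,0],0],[[0,-1.9,98],[0,0,0],0],[[0,-1.9,103],[0,0,0],0],[[0,-1.9,106],[0,0,0],0],[[0,-1.9,106],[0,0,0],0],[[0,-1.9,106],[0,0,0],0],[[0,-1.9,106],[0,0,0],0],[[0,-1.9,106],[0,0,0],0]]'; python3 -c "
from bench import *
o=get_obs();print(o['eef_pos'],o['wrist_force'],o['eef_rot'])"
```

```text
time_s: 6.88
eef_pos: [0.475, 0.0191, -0.0155]
eef_rot: [-0.0, -0.061, 0.998, -0.0]
wrist_force: [-0.3, 0.2, -1.5]
opening: 0.636
[ 0.4749943   0.01908795 -0.01554263] [-0.32747796  0.20015502 -1.45645113] [-7.15133455e-05 -6.06727727e-02  9.98157705e-01 -6.71295743e-05]
```

```bash
python3 -m jog '[[[1,0,1.2],[0,0,0],0],[[1,0,2],[0,0,0],0],[[1,0,2],[0,0,0],0],[[1,0,2],[0,0,0],0]]'; python3 -c "
from bench import *
o=get_obs();print(o['eef_pos'],o['wrist_force'],o['eef_rot'])"
```

```text
time_s: 7.22
eef_pos: [0.4741, 0.0189, -0.0174]
eef_rot: [0.0, -0.061, 0.998, -0.0]
wrist_force: [-0.2, -0.7, 0.1]
opening: 0.638
[ 0.47405757  0.01890416 -0.01744998] [-0.24194548 -0.74831256  0.07528203] [ 1.62951132e-05 -6.05960672e-02  9.98162366e-01 -8.68091608e-05]
```

The weight has come off the wrist, so the block is down. Release and lift.

```bash
python3 -m jog '[[[0,0,0],[0,0,0],1],[[0,0,0],[0,0,0],1],[[0,0,0],[0,0,0],1],[[0,0,0],[0,0,0],1],[[0,0,0],[0,0,0],1],[[0,0,0],[0,0,0],1],[[0,0,-20],[0,0,0],1],[[0,0,-60],[0,0,0],1],[[0,0,-100],[0,0,0],1],[[0,0,-140],[0,0,0],1],[[0,0,-180],[0,0,0],1],[[0,0,-200],[0,0,0],1],[[0,0,-200],[0,0,0],1],[[0,0,-200],[0,0,0],1]]'; python3 mat.py w6;  python3 - <<'E'
from h import *
s=load("pics/w6.npz"); M=np.array([.4709,.0188])
c,sz,a,z,n,W=topface(s,M,.042,tol=.006); print(c,sz,a,np.radians(a),z)
E
```

```text
time_s: 8.38
eef_pos: [0.4749, 0.0188, 0.1839]
eef_rot: [0.002, -0.061, 0.998, -0.001]
wrist_force: [-0.5, 0.8, -1.3]
opening: 1.002
[0.4737 0.019  0.1822] yaw 0.12130185958483898 [-0.000e+00 -6.060e-02  9.982e-01 -1.000e-04] open 0.9974729631644266
[0.4571 0.1323] [0.0889 0.0894] [ 0.4848 -0.0942] [0.0881 0.0889]
mid [0.4709 0.019 ] dist 0.22821049534288135 yaw 0.12152616343143514
[0.47185264 0.01938526] [0.05952042 0.05428211] 6.983998775482178 0.12189377358741622 0.04203167683789713
```

View pics/w6.png

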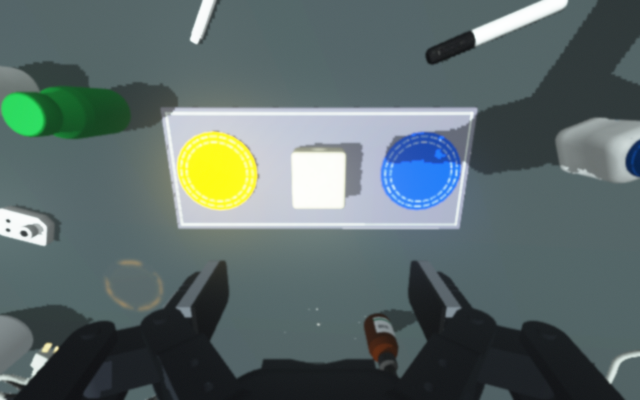

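The block sits within 1 mm of the midpoint, with yaw 0.122 against 0.1215. Next is the part at wrist pixel (30,228).

```bash
python3 -m jog '[[[-56,-338,0],[0,0,0.12],1],[[-56,-338,0],[0,0,0.12],1],[[-56,-338,0],[0,0,0.12],1],[[-56,-338,0],[0,0,0.12],1],[[-56,-338,0],[0,0,0.12],1],[[-56,-338,0],[0,0,0.12],1],[[-56,-338,0],[0,0,0.12],1],[[-56,-338,0],[0,0,0.12],1],[[-56,-338,0],[0,0,0.12],1],[[-56,-338,0],[0,0,0.12],1],[[-56,-338,0],[0,0,0.12],1],[[-56,-338,0],[0,0,0.12],1]]'
python3 - <<'E'
from h import *
from bench import get_obs
s=shot("wrist","w7");o=get_obs();print(o['eef_pos'],o['eef_rot'],o['q'].round(2))
for tol in (.003,.005): print(topface(s,(.57,-.31),.0115,rad=.05,tol=tol)[:5])
P=world_d(s); m=(abs(P[...,2]-.021)<.004)&(np.hypot(P[...,0]-.57,P[...,1]+.31)<.05); ys,xs=np.nonzero(m); print("boss",len(xs),at_z(s,[[np.median(xs),np.median(ys)]],.021),np.median(xs),np.median(ys))
E
```

```text
time_s: 9.43
eef_pos: [0.5694, -0.3078, 0.1805]
eef_rot: [-0.001, -0.001, 1.0, 0.001]
wrist_force: [-0.2, -0.1, 0.6]
opening: 1.001
[ 0.56969309 -0.30767169  0.18118165] [-8.46296926e-04 -1.35774701e-03  9.99998437e-01  7.53074809e-04] [-0.68  0.36  1.43  0.    1.35 -2.25]
(array([ 0.57696382, -0.31507034]), array([0.0517881 , 0.03430605]), 79.62679290771484, np.float64(0.011141185163956291), 1177)
(array([ 0.57666968, -0.3150165 ]), array([0.0517881 , 0.03490412]), 79.62679290771484, np.float64(0.011136041015069376), 1198)
boss 169 [[ 0.57936185 -0.30499763  0.021     ]] 320.0 189.0
```

View pics/w7.png

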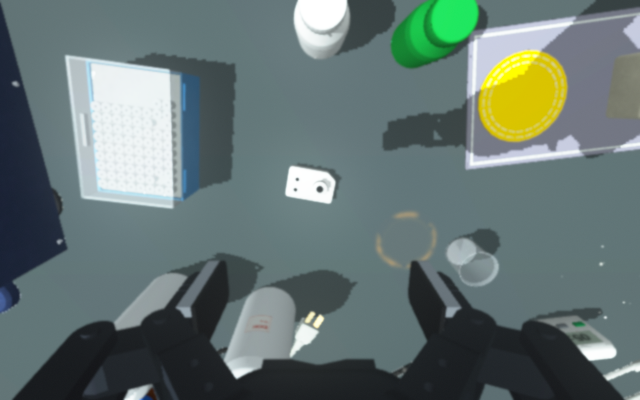

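Run:
```python
from h import *
s=load("pics/w7.npz"); crop(s,265,145,365,225,7,"c8")
P=world_d(s)
for v in range(168,204,4): print(v,' '.join("%5.1f"%(1000*P[v,u,2]) for u in range(284,342,4)))
s=load("pics/w6.npz"); crop(s,0,190,70,260,7,"c9")
```

```text
168  -1.0  -1.0  12.5  12.0  11.6   9.4   5.5  -1.3  -0.6  -1.7  -0.4  -0.3   0.1  -0.4  -0.0
172  -1.3  -1.3  11.0  10.7  11.2  11.4  11.2  11.6  11.8  10.5  10.4   3.3  -1.1   0.2  -0.3
176  -0.3  -1.8  11.2  10.6  10.3  11.2  11.8  11.5  12.2  11.8  10.0  11.0  -2.0  -0.6  -0.8
180  -0.7   9.8  12.2  11.1  11.6  10.2  12.0  10.8  11.8  13.3  11.0  10.8  10.7   1.2  -0.8
184  -1.0  11.7  11.2  11.5  12.3  11.3  10.5  11.0  21.5  20.2  22.7  10.4  11.1  -0.7  -1.5
188  -1.3  11.7  12.4  11.7  11.3   9.7  12.0   9.7  21.3  22.1  20.4  11.7  11.0  -1.4  -0.3
192  -0.1  11.5  11.7  11.7  10.1  12.0  10.7  12.0  20.7  22.2  21.2  11.2  11.3  -1.1  -0.5
196  -1.2  -1.2  10.2  12.0  10.8  11.1  10.6  12.1  11.2  11.0  10.6  12.3  10.2  -2.2  -1.1
200  -0.1  -0.3  -1.2  -0.6  -1.5  -1.1  -0.7  -2.0  10.9  11.9  11.0  10.8  -1.1  -0.2  -0.1
```

View pics/c8.png

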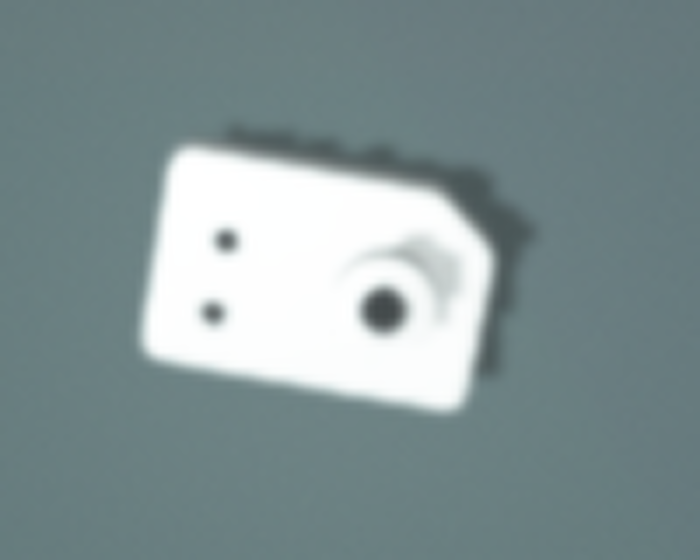

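View pics/c9.png

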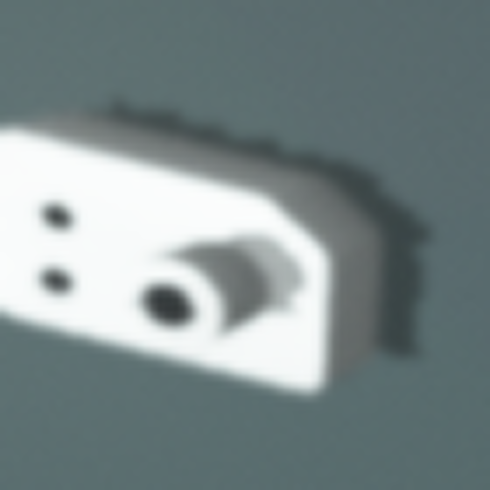

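This is the milled part: the only one in view, 52×34 mm, base 12 mm high and boss at 22 mm. One thing disagrees with the text: its long side lies near the world's y, so its yaw is about 90° from the stated range. I'll trust the picture. I turn the jaws to its 34 mm width and set the fingers at about 34 mm in mid-air, to see exactly where the tips end up.

```bash
python3 -m jog '[[[0,0,0],[0,0,1.752],0.4],[[0,0,0],[0,0,1.752],0.4],[[0,0,0],[0,0,1.752],0.4],[[0,0,0],[0,0,1.752],0.4],[[0,0,0],[0,0,1.752],0.4],[[0,0,0],[0,0,1.752],0.4],[[0,0,0],[0,0,1.752],0.4],[[0,0,0],[0,0,1.752],0.4],[[0,0,0],[0,0,1.752],0.4],[[0,0,0],[0,0,1.752],0.4],[[0,0,0],[0,0,1.752],0.4],[[0,0,0],[0,0,1.752],0.4],[[0,0,0],[0,0,1.752],0.4],[[0,0,0],[0,0,1.752],0.4],[[0,0,0],[0,0,1.752],0.4],[[0,0,0],[0,0,1.752],0.4],[[0,0,0],[0,0,1.752],0.4]]'
python3 - <<'E'
from h import *
from bench import get_obs
s=shot("wrist","w8");o=get_obs();print(o['eef_pos'],o['eef_rot'],o['q'].round(2),o['opening'])
P=world_d(s); e=o['eef_pos']; h=P-e
m=(s['d']<.3)&(s['d']>0)&(h[...,2]<.06)&(h[...,2]>0); ys,xs=np.nonzero(m)
for k in (xs<318,xs>=318):
    print(xs[k].min(),xs[k].max(),ys[k].min(),ys[k].max(),np.percentile(h[ys[k],xs[k],2],[0.2,1,5]).round(4))
t=topface(s,(.577,-.315),.0115,rad=.05,tol=.005)[:5];print(t)
for v in range(235,300,5): print(v,' '.join("%5.0f"%(1000*h[v,u,2]) for u in range(262,380,6)))
E
```

```text
time_s: 10.9
eef_pos: [0.5697, -0.3067, 0.1814]
eef_rot: [-0.001, 0.766, 0.643, -0.0]
wrist_force: [0.2, -0.4, 0.6]
opening: 0.398
[ 0.5697416  -0.30695886  0.18134234] [-1.10061109e-03  7.66104907e-01  6.42714587e-01 -1.39525692e-04] [-0.68  0.36  1.43  0.    1.35 -0.5 ] 0.40060313636414047
242 285 249 325 [0.0263 0.0278 0.0314]
352 639 249 325 [0.0002 0.0014 0.0062]
(array([ 0.57810591, -0.31507502]), array([0.05176595, 0.03330625]), 79.71643829345703, np.float64(0.011226060008643068), 1168)
235  -183  -182  -184  -183  -182  -182  -182  -183  -183  -181  -183  -182  -181  -183  -183  -182  -182  -183  -183  -181
240  -183  -182  -182  -182  -183  -183  -182  -183  -183  -182  -183  -181  -182  -181  -182  -183  -181  -182  -183   nan
245  -181  -182  -182  -183  -181  -183  -183  -182  -182  -184  -182  -182  -183  -183  -184  -183  -182  -182  -183  -183
250  -182  -182    32    32  -184  -182  -183  -182  -182  -182  -182  -182  -182  -181  -181  -183    31    32  -182  -181
255  -183    38    37    37  -182  -183  -183  -182  -182  -181  -182  -181  -182  -183  -183  -182    36
[... 310 characters left out ...]
82  -182  -182  -182  -182  -183  -181  -182  -181    26    48    51    51    43
275    55    55    54    45  -182  -182  -182  -182  -182  -182  -182  -183  -182  -183  -182    27    49    54    55    55
280    59    59    58    47  -182  -183  -182  -182  -182  -183  -180  -182  -180  -180  -179    27    49    58    58    58
285    62    62    62    48  -174  -173  -171  -172  -171  -170  -169  -168  -168  -167  -167    29    51    62    62    61
290    66    63    63    46  -163  -162  -161  -160  -161  -160  -158  -158  -158  -157  -157  -182    50    63    62    67
295    71    63    64    48  -151  -151  -150  -150  -150  -149  -148  -147  -148  -146  -148  -147    51    63    63    70
```

View pics/w8.png

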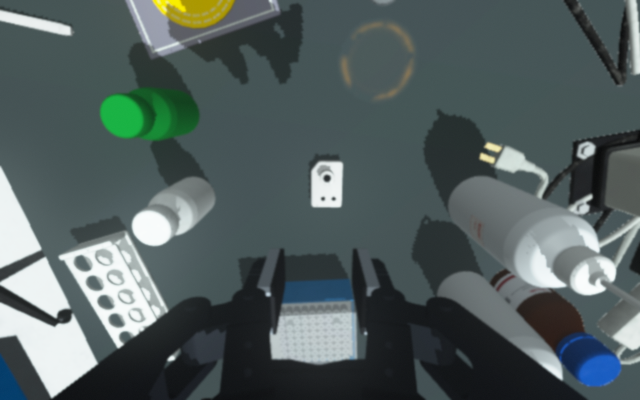

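With the jaws at 34 mm the tips are 26 mm above the reported point and 208 mm above the table. I'll descend 205 mm with the jaws at 0.7, then close.

```bash
python3 -m jog '[[[-6.6,8.6,0],[0,0,0],0.7],[[-6.6,8.6,40],[0,0,0],0.7],[[-6.6,8.6,80],[0,0,0],0.7],[[-6.6,8.6,120],[0,0,0],0.7],[[-6.6,8.6,160],[0,0,0],0.7],[[-6.6,8.6,180],[0,0,0],0.7],[[-6.6,8.6,195],[0,0,0],0.7],[[-6.6,8.6,202],[0,0,0],0.7],[[-6.6,8.6,202],[0,0,0],0.7],[[-6.6,8.6,202],[0,0,0],0.7],[[-6.6,8.6,202],[0,0,0],0.7]]';  python3 - <<'E'
from h import *
s=shot("wrist","w9")
from bench import get_obs
o=get_obs();print(o['eef_pos'],o['wrist_force'])
E
```

```text
time_s: 11.87
eef_pos: [0.5783, -0.3158, -0.0183]
eef_rot: [0.001, 0.766, 0.643, 0.0]
wrist_force: [-0.6, 0.1, -0.2]
opening: 0.699
[ 0.57830305 -0.31582193 -0.01826749] [-0.28362299 -0.01082642  1.16473195]
```

View pics/w9.png

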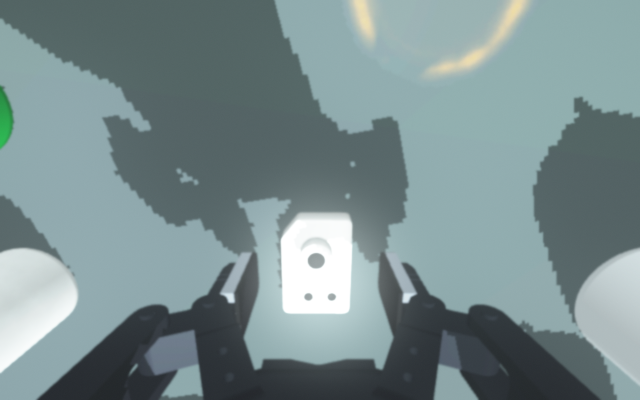

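The part sits squarely between the jaws. I'll go 5 mm further down and close.

```bash
python3 -m jog '[[[0,0,3],[0,0,0],0.7],[[0,0,5],[0,0,0],0.7],[[0,0,5],[0,0,0],0.7],[[0,0,5],[0,0,0],0],[[0,0,5],[0,0,0],0],[[0,0,5],[0,0,0],0],[[0,0,5],[0,0,0],0],[[0,0,5],[0,0,0],0],[[0,0,5],[0,0,0],0]]';  python3 - <<'E'
from h import *
s=shot("wrist","w10")
from bench import get_obs
o=get_obs();print(o['eef_pos'],o['wrist_force'],o['opening']*85)
print(topface(s,(.577,-.315),.0115,rad=.05,tol=.005)[:5])
E
```

```text
time_s: 12.67
eef_pos: [0.5786, -0.316, -0.0229]
eef_rot: [0.001, 0.766, 0.643, 0.0]
wrist_force: [-0.4, -0.2, 4.4]
opening: 0.375
[ 0.57858219 -0.3160542  -0.0228769 ] [-0.5039355   1.18307029  3.54311462] 31.967035678405164
(array([ 0.5792022 , -0.31441411]), array([0.05302327, 0.04603554]), 79.98787689208984, np.float64(0.011156934481129185), 5794)
```

View pics/w10.png

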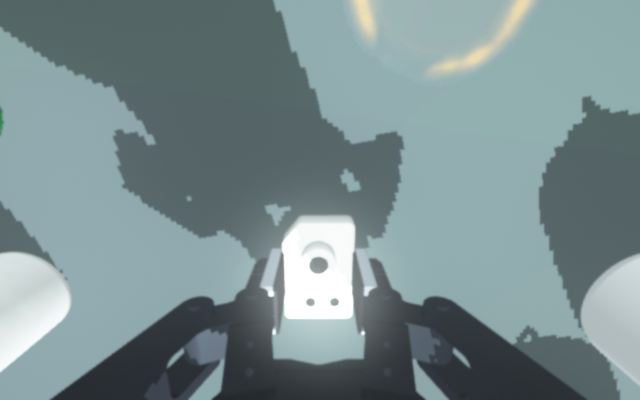

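Gripped (32 mm reading on the 34 mm width). Lift, carry over the block and turn so the 52 mm side lies along the block's 60 mm side.

```bash
python3 -m jog '[[[0,0,-40],[0,0,0],0],[[0,0,-80],[0,0,0],0],[[0,0,-120],[0,0,0],0],[[20,-10,-150],[0,0,0.12],0],[[50,-26,-150],[0,0,0.24],0],[[85,-45,-150],[0,0,0.36],0],[[120,-63,-150],[0,0,0.48],0],[[155,-81,-150],[0,0,0.6],0],[[190,-100,-150],[0,0,0.72],0],[[225,-118,-150],[0,0,0.84],0],[[260,-136,-150],[0,0,0.96],0],[[295,-155,-150],[0,0,1.08],0],[[312,-164,-150],[0,0,1.2],0],[[312,-164,-150],[0,0,1.275],0],[[312,-164,-150],[0,0,1.275],0],[[312,-164,-150],[0,0,1.275],0],[[312,-164,-150],[0,0,1.275],0]]'; python3 mat.py w11
```

```text
time_s: 14.13
eef_pos: [0.471, 0.0194, 0.1263]
eef_rot: [0.001, 0.998, 0.062, 0.001]
wrist_force: [0.3, -0.4, -1.5]
opening: 0.376
[0.4711 0.0192 0.1263] yaw -3.019289132397617 [8.000e-04 9.981e-01 6.110e-02 9.000e-04] open 0.37489581670872807
[0.458  0.1324] [0.0892 0.0899] [ 0.4857 -0.0944] [0.0887 0.0893]
mid [0.4718 0.019 ] dist 0.22846888491865022 yaw 0.12147201121407884
```

View pics/w11.png

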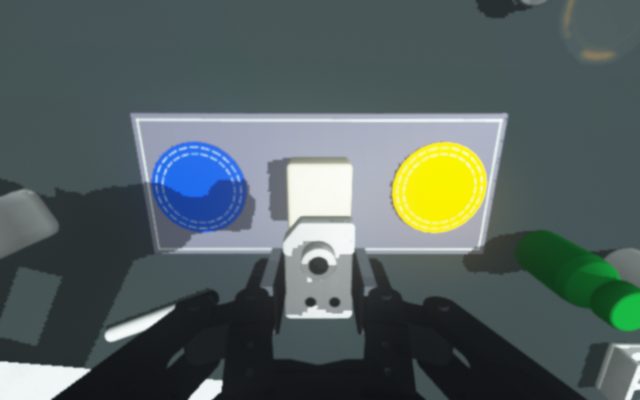

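Run:
```python
from h import *
s=load("pics/w11.npz"); M=np.array([.4718,.0190]); ax=np.array([np.cos(.1215),np.sin(.1215)]); ay=np.array([-ax[1],ax[0]])
P=world_d(s); B=(P-np.r_[M,0])
X=B[...,:2]@ax; 
zb=np.nanmedian(P[170:205,300:340,2]); print("block top z",zb)
for u in (300,320,340):
    r=[i for i in range(140,215) if abs(P[i,u,2]-zb)<.005]; print("far edge",u,r[0],((at_z(s,[[u,r[0]-.5]],zb)[:,:2]-M)@ax).round(4))
for v in (175,190,200):
    r=[i for i in range(270,370) if abs(P[v,i,2]-zb)<.005]; h=(at_z(s,[[r[0]-.5,v],[r[-1]+.5,v]],zb)[:,:2]-M)@ay; print("y edges",v,h.round(4),h.mean().round(4))
zp=np.nanmedian(np.r_[P[290:312,295:305,2].ravel(),P[290:300,330:345,2].ravel()]); print("part top z",zp)
for u in (300,318,340):
    r=[i for i in range(215,325) if abs(P[i,u,2]-zp)<.0035]; h=(at_z(s,[[u,r[0]-.5],[u,r[-1]+.5]],zp)[:,:2]-M)@ax; print("part x",u,r[0],r[-1],h.round(4),h.mean().round(4))
for v in (290,300,306,312):
    r=[i for i in range(270,370) if abs(P[v,i,2]-zp)<.0035]; h=(at_z(s,[[r[0]-.5,v],[r[-1]+.5,v]],zp)[:,:2]-M)@ay; print("part y",v,r[0],r[-1],h.round(4),h.mean().round(4))
crop(s,260,200,380,330,4.5,"c10")
```

```text
block top z 0.04224493564333054
far edge 300 163 [0.032]
far edge 320 163 [0.032]
far edge 340 163 [0.032]
y edges 175 [ 0.0266 -0.0278] -0.0006
y edges 190 [ 0.027  -0.0274] -0.0002
y edges 200 [ 0.0264 -0.0277] -0.0007
part top z 0.1603625316293113
part x 300 222 317 [ 0.026  -0.0262] -0.0001
part x 318 221 317 [ 0.0265 -0.0262] 0.0002
part x 340 221 317 [ 0.0265 -0.0262] 0.0002
part y 290 285 351 [ 0.0173 -0.0157] 0.0008
part y 300 286 352 [ 0.017  -0.0164] 0.0003
part y 306 285 352 [ 0.0176 -0.0166] 0.0005
part y 312 286 351 [ 0.0172 -0.0162] 0.0005
```

View pics/c10.png

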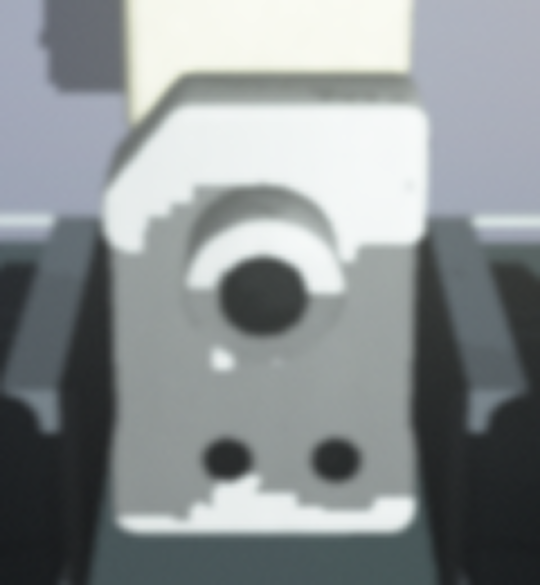

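Relative to the coaster midpoint, the block is at about (+1.5, 0) mm and the held part at (0, +0.5) mm. I'll shift +1.4 along tool x and +0.6 along tool y, then lower.

```bash
python3 -m jog '[[[1.4,0.6,30],[0,0,0],0],[[1.4,0.6,65],[0,0,0],0],[[1.4,0.6,90],[0,0,0],0],[[1.4,0.6,100],[0,0,0],0],[[1.4,0.6,104],[0,0,0],0],[[1.4,0.6,104],[0,0,0],0],[[1.4,0.6,104],[0,0,0],0],[[1.4,0.6,104],[0,0,0],0]]'; python3 -c "
from bench import *
o=get_obs();print(o['eef_pos'],o['wrist_force'],o['eef_rot'])"
```

```text
time_s: 14.85
eef_pos: [0.4743, 0.0182, 0.0239]
eef_rot: [0.001, 0.998, 0.061, 0.002]
wrist_force: [-0.5, 1.1, -1.0]
opening: 0.376
[0.47433743 0.01818151 0.02390069] [-0.5459325   1.09304692 -0.95514212] [0.00123157 0.99812597 0.06113452 0.00236549]
```

```bash
python3 -m jog '[[[-1.5,-0.5,1],[0,0,0],0],[[-1.5,-0.5,2],[0,0,0],0],[[-1.5,-0.5,2.5],[0,0,0],0],[[-1.5,-0.5,2.5],[0,0,0],0],[[-1.5,-0.5,2.5],[0,0,0],0]]'; python3 -c "
from bench import *
o=get_obs();print(o['eef_pos'],o['wrist_force'],o['eef_rot'])"
```

```text
time_s: 15.27
eef_pos: [0.4729, 0.0185, 0.0216]
eef_rot: [0.001, 0.998, 0.061, 0.002]
wrist_force: [0.5, -1.1, -1.5]
opening: 0.379
[0.47285616 0.0185238  0.02155889] [ 0.48440321 -1.07689087 -1.49589699] [0.00126403 0.99812187 0.06119601 0.00248459]
```

```bash
python3 -m jog '[[[-0.2,-0.2,0.8],[0,0,0],0],[[-0.2,-0.2,1.4],[0,0,0],0],[[-0.2,-0.2,1.4],[0,0,0],0],[[-0.2,-0.2,1.4],[0,0,0],0]]'; python3 -c "
from bench import *
o=get_obs();print(o['eef_pos'],o['wrist_force'],o['eef_rot'])"
```

```text
time_s: 15.6
eef_pos: [0.4726, 0.0187, 0.0201]
eef_rot: [0.001, 0.998, 0.061, 0.002]
wrist_force: [-0.2, 0.4, 0.3]
opening: 0.376
[0.47261885 0.01872482 0.02014965] [-0.15871064  0.39237009  0.29738291] [0.00122293 0.99812162 0.06120365 0.00241965]
```

The force shows it is resting on the block. Release slightly, then lift and look.

```bash
python3 -m jog '[[[0,0,0],[0,0,0],0.8],[[0,0,0],[0,0,0],0.8],[[0,0,0],[0,0,0],0.8],[[0,0,0],[0,0,0],0.8],[[0,0,0],[0,0,0],0.8],[[0,0,-20],[0,0,0],0.8],[[0,0,-60],[0,0,0],0.8],[[0,0,-100],[0,0,0],0.8],[[0,0,-140],[0,0,0],0.8],[[0,0,-160],[0,0,0],0.8],[[0,0,-160],[0,0,0],0.8],[[0,0,-160],[0,0,0],0.8],[[0,0,-160],[0,0,0],0.8]]'; python3 mat.py w12;  python3 - <<'E'
from h import *
s=load("pics/w12.npz"); P=world_d(s); M=np.array([.4718,.0190]); ax=np.array([np.cos(.1215),np.sin(.1215)]); ay=np.array([-ax[1],ax[0]])
c,sz,a,z,n,W=topface(s,M,.0545,tol=.004); print("part",c,sz,a,np.radians(a),z,((c-M)@ax,(c-M)@ay))
m=(P[...,2]>.036)&(P[...,2]<.085)&(np.hypot(P[...,0]-M[0],P[...,1]-M[1])<.06); ys,xs=np.nonzero(m); W=at_z(s,np.c_[xs,ys],.042)[:,:2]
m=(abs(P[...,2]-.042)<.005)&(np.hypot(P[...,0]-M[0],P[...,1]-M[1])<.06); ys,xs=np.nonzero(m); W=at_z(s,np.c_[xs,ys],.042)[:,:2]
c,sz,a=cv2.minAreaRect((W*1e4).astype(np.float32)); c=np.array(c)/1e4; print("block",c,np.array(sz)/1e4,a,(c-M)@ax,(c-M)@ay)
crop(s,250,130,390,240,5,"c11")
E
```

```text
time_s: 16.68
eef_pos: [0.471, 0.0192, 0.1791]
eef_rot: [0.001, 0.998, 0.061, 0.002]
wrist_force: [-0.4, 0.2, -0.2]
opening: 0.797
[0.4707 0.0193 0.1785] yaw -3.0191437395706857 [8.000e-04 9.981e-01 6.120e-02 1.000e-03] open 0.7959395854484175
[0.4579 0.1325] [0.0892 0.09  ] [ 0.4856 -0.0945] [0.0885 0.0893]
mid [0.4717 0.019 ] dist 0.2287209374722407 yaw 0.12160847267138122
part [0.47321572 0.0185616 ] [0.05188727 0.03360861] 6.983340263366699 0.12188228038283686 0.054209615186296994 (np.float64(0.0013521512031373912), np.float64(-0.0006067557653145972))
block [0.47346235 0.01868385] [0.05890497 0.05429294] 6.984765529632568 0.0016117813439512727 -0.0005152940680189472
```

View pics/c11.png

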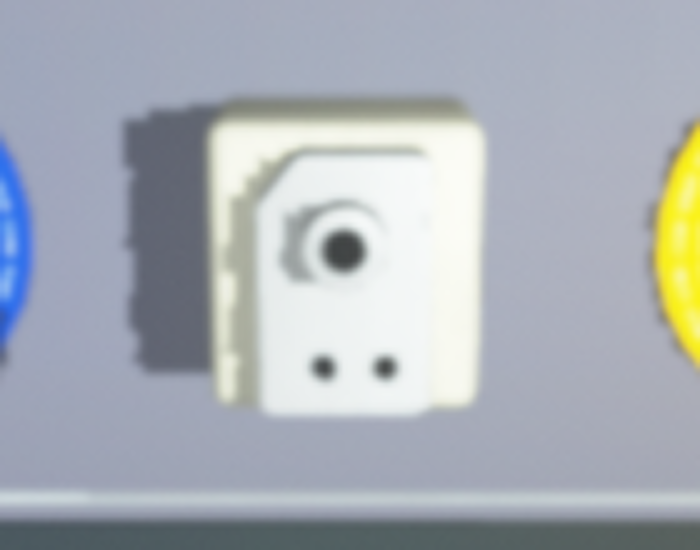

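View pics/w12.png

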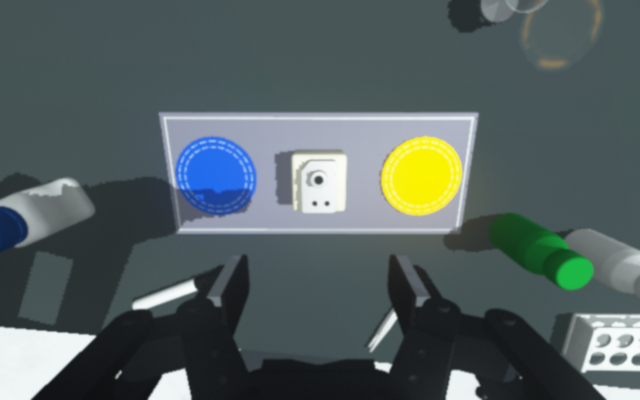

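The part sits 0.3 mm from the block centre and square; the apparent overhang in the crop is parallax. Next is the blue-cap bottle.

```bash
python3 -m jog '[[[-34,-287,-20],[0,0,0],1],[[-34,-287,-20],[0,0,0],1],[[-34,-287,-20],[0,0,0],1],[[-34,-287,-20],[0,0,0],1],[[-34,-287,-20],[0,0,0],1],[[-34,-287,-20],[0,0,0],1],[[-34,-287,-20],[0,0,0],1],[[-34,-287,-20],[0,0,0],1],[[-34,-287,-20],[0,0,0],1],[[-34,-287,-20],[0,0,0],1],[[-34,-287,-20],[0,0,0],1]]'
cat > cap.py <<'E'
import sys
from h import *
from bench import get_obs
f,x,y,z=sys.argv[1],*map(float,sys.argv[2:5]); s=shot("wrist",f); o=get_obs()
print(o['eef_pos'].round(4),o['eef_rot'].round(4),o['q'].round(2),"open",o['opening'])
P=world_d(s); m=(abs(P[...,2]-z)<.006)&(np.hypot(P[...,0]-x,P[...,1]-y)<.05)
k,l,st,_=cv2.connectedComponentsWithStats(m.astype(np.uint8)); m=l==1+st[1:,4].argmax()
zz=np.nanmedian(P[m][:,2]); ys,xs=np.nonzero(m); W=at_z(s,np.c_[xs,ys],zz)[:,:2]
e=cv2.fitEllipse(cv2.convexHull((W*1e4).astype(np.float32))); print("cap",np.round(np.array(e[0])/1e4,4),np.round(np.array(e[1])/1e4,4),"z",zz,"px",xs.mean(),ys.mean())
E
python3 cap.py w13 .402 .30 .102
```

```text
time_s: 17.65
eef_pos: [0.4016, 0.2988, 0.1967]
eef_rot: [0.001, 0.998, 0.061, 0.0]
wrist_force: [-0.2, -1.1, 0.5]
opening: 0.999
[0.4019 0.2987 0.197 ] [1.300e-03 9.982e-01 6.020e-02 3.000e-04] [ 0.4   0.02  1.8  -0.    1.32  1.85] open 0.9996433196408581
cap [0.4082 0.3009] [0.0374 0.0378] z 0.1027973407981651 px 316.60553633217995 189.52941176470588
```

View pics/w13.png

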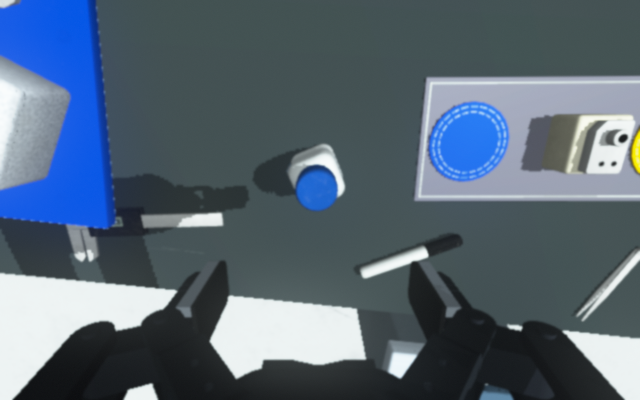

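Blue cap at (316,190): centre (0.408, 0.301), top at 103 mm, 38 mm across, matching the description. Descend and grip the cap.

```bash
python3 -m jog '[[[6,-1.5,20],[0,0,0],1],[[6,-1.5,60],[0,0,0],1],[[6,-1.5,95],[0,0,0],1],[[6,-1.5,120],[0,0,0],1],[[6,-1.5,133],[0,0,0],1],[[6,-1.5,138],[0,0,0],1],[[6,-1.5,138],[0,0,0],1],[[6,-1.5,138],[0,0,0],1],[[6,-1.5,138],[0,0,0],1]]'
python3 - <<'E'
from h import *
s=shot("wrist","w14")
from bench import get_obs
o=get_obs();print(o['eef_pos'],o['wrist_force'])
E
```

```text
time_s: 18.45
eef_pos: [0.4093, 0.3006, 0.0605]
eef_rot: [0.001, 0.998, 0.06, 0.002]
wrist_force: [-0.5, -0.2, 0.3]
opening: 1.004
[0.40918236 0.30076735 0.06057929] [-0.57190029 -0.46437586  0.03989937]
```

View pics/w14.png

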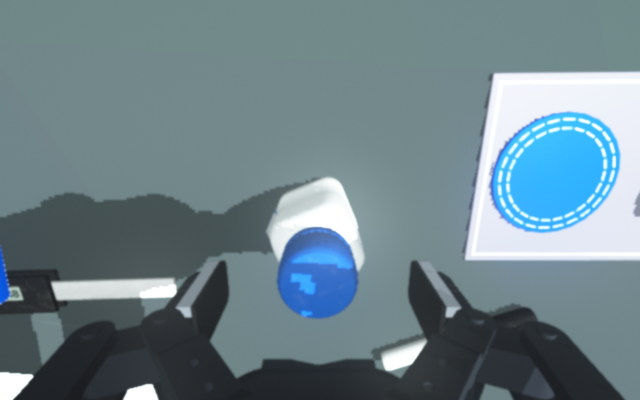

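Cap is centred between the jaws. Closing.

```bash
python3 -m jog '[[[0,0,0],[0,0,0],0],[[0,0,0],[0,0,0],0],[[0,0,0],[0,0,0],0],[[0,0,0],[0,0,0],0],[[0,0,0],[0,0,0],0],[[0,0,0],[0,0,0],0],[[0,0,0],[0,0,0],0],[[0,0,0],[0,0,0],0]]'; python3 cap.py w15 .408 .30 .102; python3 -c "
from bench import *
print(get_obs()['wrist_force'])"
```

```text
time_s: 19.17
eef_pos: [0.4099, 0.3012, 0.0614]
eef_rot: [0.0, 0.998, 0.06, 0.002]
wrist_force: [0.4, -0.1, 5.6]
opening: 0.43
[0.4099 0.3012 0.0614] [5.000e-04 9.982e-01 6.000e-02 2.500e-03] [ 0.4   0.22  1.89 -0.    1.03  1.85] open 0.4363519117446217
cap [0.4103 0.3016] [0.0393 0.0678] z 0.1027964704246645 px 318.31445551477015 277.4976402726796
[-0.02152869  0.29981386  5.7251446 ]
```

View pics/w15.png

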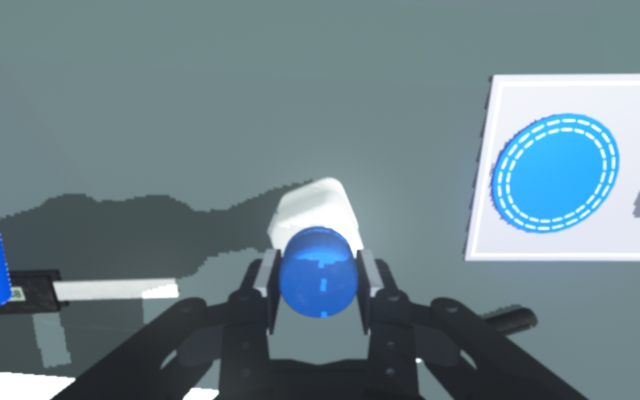

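```bash
cat > capm.py <<'E'
import sys
from h import *
f=sys.argv[1]; z=float(sys.argv[2]); s=load(f"pics/{f}.npz"); hsv=cv2.cvtColor(s['p'],cv2.COLOR_RGB2HSV); P=world_d(s)
m=(cv2.inRange(hsv,(95,110,30),(130,255,255))>0)&(abs(P[...,2]-z)<.004)
k,l,st,_=cv2.connectedComponentsWithStats(m.astype(np.uint8)); m=l==1+st[1:,4].argmax()
ys,xs=np.nonzero(m); W=at_z(s,np.c_[xs,ys],z)[:,:2]; (c,r)=cv2.minEnclosingCircle((W*1e4).astype(np.float32)); print("cap",np.array(c)/1e4,r/1e4,W.mean(0),"rows",ys.min(),ys.max(),"cols",xs.min(),xs.max())
E
python3 capm.py w15 .1028
```

```text
cap [0.40951194 0.30132209] 0.019232582092285157 [0.40989769 0.3013824 ] rows 244 317 cols 278 358
```

```bash
python3 -m jog '[[[0,0,-20],[0,0,0],0],[[0,0,-50],[0,0,0],0],[[3,15,-70],[0,0,0.05],0],[[7,45,-70],[0,0,0.12],0],[[12,75,-70],[0,0,0.2],0],[[17,105,-70],[0,0,0.28],0],[[22,135,-70],[0,0,0.35],0],[[26,160,-70],[0,0,0.35],0],[[27.6,172.8,-70],[0,0,0.35],0],[[27.6,172.8,-70],[0,0,0.35],0],[[27.6,172.8,-70],[0,0,0.35],0],[[27.6,172.8,-70],[0,0,0.35],0]]'; python3 -c "
from h import *
from bench import *
o=get_obs();print(o['eef_pos'],o['wrist_force'],o['eef_rot'],o['opening'])
shot('wrist','w16');s=shot('side','s16'); crop(s,220,140,400,280,4,'c16')"; python3 capm.py w16 .172
```

```text
time_s: 20.22
eef_pos: [0.4571, 0.1335, 0.1314]
eef_rot: [-0.0, 0.993, -0.115, 0.002]
wrist_force: [0.1, 0.6, -1.0]
opening: 0.432
[0.45713958 0.13349312 0.13135914] [ 0.07202522  0.59481036 -0.99067519] [-8.13707264e-05  9.93394376e-01 -1.14732532e-01  2.01334729e-03] 0.4320701571147406
cap [0.45659351 0.13385715] 0.019558961486816406 [0.45695272 0.13375261] rows 243 316 cols 278 358
```

View pics/w16.png

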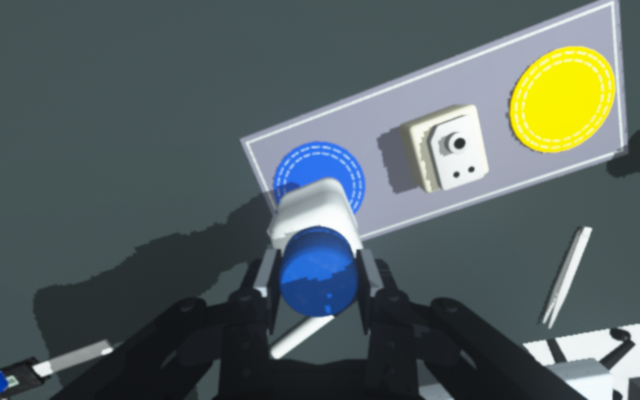

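View pics/c16.png

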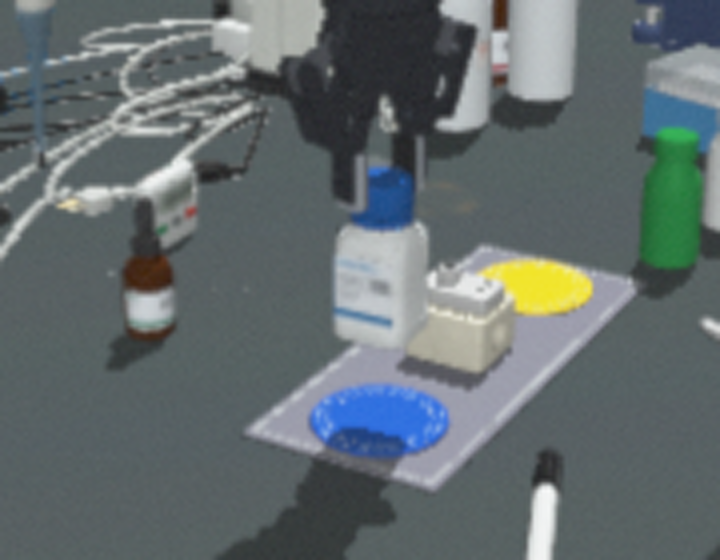

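The bottle hangs upright and squared with the mat. Lower it.

```bash
python3 -m jog '[[[1.2,0.5,20],[0,0,0],0],[[1.2,0.5,40],[0,0,0],0],[[1.2,0.5,54],[0,0,0],0],[[1.2,0.5,60],[0,0,0],0],[[1.2,0.5,61],[0,0,0],0],[[1.2,0.5,61],[0,0,0],0],[[1.2,0.5,61],[0,0,0],0]]'; python3 -c "
from bench import *
o=get_obs();print(o['eef_pos'],o['wrist_force'],o['eef_rot'])"
```

```text
time_s: 20.9
eef_pos: [0.4592, 0.1334, 0.0714]
eef_rot: [-0.0, 0.993, -0.114, 0.003]
wrist_force: [-0.2, 0.8, -1.3]
opening: 0.433
[0.45916644 0.1334248  0.07136356] [-0.23028296  0.78817029 -1.34291413] [-1.47439151e-04  9.93494123e-01 -1.13847017e-01  2.87439590e-03]
```

```bash
python3 -m jog '[[[-0.9,0.9,1.5],[0,0,0],0],[[-0.9,0.9,2.5],[0,0,0],0],[[-0.9,0.9,3.5],[0,0,0],0],[[-0.9,0.9,3.8],[0,0,0],0],[[-0.9,0.9,3.8],[0,0,0],0],[[-0.9,0.9,3.8],[0,0,0],0]]'; python3 -c "
from bench import *
o=get_obs();print(o['eef_pos'],o['wrist_force'],o['eef_rot'])"
```

```text
time_s: 21.4
eef_pos: [0.4582, 0.1327, 0.0677]
eef_rot: [-0.0, 0.993, -0.114, 0.003]
wrist_force: [-0.7, 0.2, -1.1]
opening: 0.43
[0.45819691 0.13272496 0.06766008] [-0.73992029  0.16858793 -1.13107882] [-1.59198019e-04  9.93492823e-01 -1.13855961e-01  2.96728384e-03]
```

```bash
python3 -m jog '[[[0,0,0.5],[0,0,0],0],[[0,0,1],[0,0,0],0],[[0,0,1],[0,0,0],0],[[0,0,1],[0,0,0],0]]'; python3 -c "
from bench import *
o=get_obs();print(o['eef_pos'],o['wrist_force'],o['eef_rot'])"
```

```text
time_s: 21.73
eef_pos: [0.4587, 0.1327, 0.0674]
eef_rot: [-0.0, 0.993, -0.114, 0.003]
wrist_force: [-1.1, -0.8, 5.0]
opening: 0.431
[0.45874674 0.13270626 0.06742504] [-1.06367172 -0.82959387  4.98786192] [-1.63643351e-04  9.93495942e-01 -1.13815573e-01  3.43528176e-03]
```

Contact (5 N). Release and rise straight up.

```bash
python3 -m jog '[[[0,0,-0.5],[0,0,0],0.6],[[0,0,-0.5],[0,0,0],1],[[0,0,-0.5],[0,0,0],1],[[0,0,-0.5],[0,0,0],1],[[0,0,-0.5],[0,0,0],1],[[0,0,-0.5],[0,0,0],1],[[0,0,-15],[0,0,0],1],[[0,0,-40],[0,0,0],1],[[0,0,-80],[0,0,0],1],[[0,0,-120],[0,0,0],1],[[0,0,-140],[0,0,0],1],[[0,0,-140],[0,0,0],1],[[0,0,-140],[0,0,0],1]]'; python3 cap.py w17 .4575 .133 .108; python3 capm.py w17 .108
```

```text
time_s: 22.82
eef_pos: [0.4587, 0.1328, 0.2087]
eef_rot: [-0.0, 0.993, -0.114, 0.005]
wrist_force: [0.1, -0.4, -0.6]
opening: 0.999
[0.4575 0.1328 0.207 ] [-1.000e-04  9.935e-01 -1.138e-01  3.300e-03] [ 0.03 -0.05  1.85 -0.    1.34  1.83] open 0.994530726362259
cap [0.4581 0.1332] [0.0372 0.0386] z 0.108748784993273 px 318.3557195571956 196.91439114391144
cap [0.45764678 0.13330254] 0.01899248046875 [0.45795696 0.13360278] rows 177 217 cols 298 338
```

View pics/w17.png

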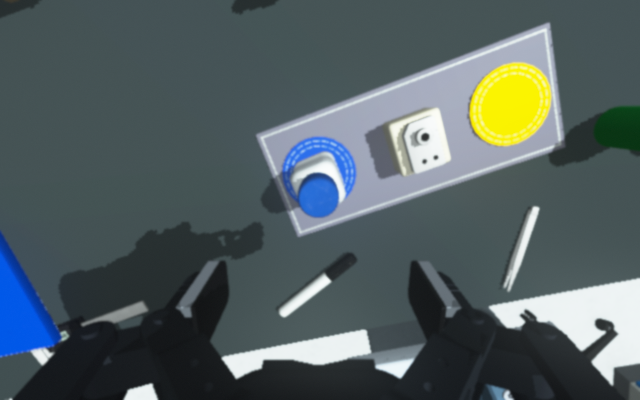

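Cap centre at (0.458, 0.133) against the coaster's (0.4575, 0.133). On to the white bottle.

```bash
python3 -m jog '[[[54,437,0],[0,0,-0.35],0.7],[[54,437,0],[0,0,-0.35],0.7],[[54,437,0],[0,0,-0.35],0.7],[[54,437,0],[0,0,-0.35],0.7],[[54,437,0],[0,0,-0.35],0.7],[[54,437,0],[0,0,-0.35],0.7],[[54,437,0],[0,0,-0.35],0.7],[[54,437,0],[0,0,-0.35],0.7],[[54,437,0],[0,0,-0.35],0.7],[[54,437,0],[0,0,-0.35],0.7],[[54,437,0],[0,0,-0.35],0.7],[[54,437,0],[0,0,-0.35],0.7],[[54,437,0],[0,0,-0.35],0.7],[[54,437,0],[0,0,-0.35],0.7],[[54,437,0],[0,0,-0.35],0.7]]'; python3 cap.py w18 .412 -.305 .103
```

```text
time_s: 24.12
eef_pos: [0.411, -0.3033, 0.2056]
eef_rot: [-0.001, 0.998, 0.061, 0.003]
wrist_force: [0.1, -0.7, 1.3]
opening: 0.7
[ 0.4113 -0.3033  0.2061] [-3.000e-04  9.981e-01  6.170e-02  2.900e-03] [-0.87  0.03  1.77  0.01  1.34  0.57] open 0.7010673806111816
cap [ 0.426  -0.3047] [0.0325 0.0332] z 0.10251335316609744 px 322.2370649106303 178.78551269990592
```

View pics/w18.png

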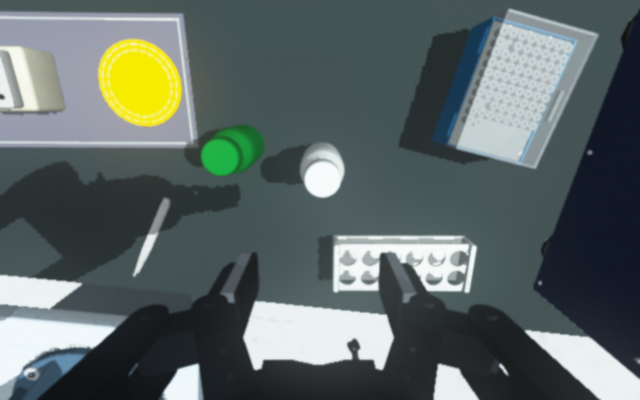

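White bottle at (322,179) is all white; the green look-alike is at (220,156), about 87 mm away, leaving clearance with the jaws at 0.7. Cap centre (0.426, −0.305), top at 102.5 mm. Descend.

```bash
python3 -m jog '[[[14,3.2,10],[0,0,0],0.7],[[14,3.2,50],[0,0,0],0.7],[[14,3.2,90],[0,0,0],0.7],[[14,3.2,120],[0,0,0],0.7],[[14,3.2,135],[0,0,0],0.7],[[14,3.2,140],[0,0,0],0.7],[[14,3.2,140],[0,0,0],0.7],[[14,3.2,140],[0,0,0],0.7],[[14,3.2,140],[0,0,0],0.7]]'
python3 - <<'E'
from h import *
s=shot("wrist","w19")
from bench import get_obs
o=get_obs();print(o['eef_pos'],o['wrist_force'])
E
```

```text
time_s: 24.92
eef_pos: [0.4276, -0.3052, 0.068]
eef_rot: [0.001, 0.998, 0.062, 0.004]
wrist_force: [0.8, 0.1, 0.9]
opening: 0.699
[ 0.42755798 -0.30538135  0.06804943] [-0.29356209 -0.01660736  0.91031896]
```

View pics/w19.png

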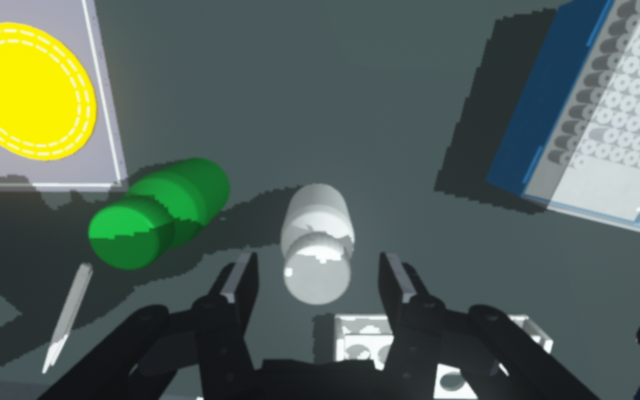

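```bash
python3 -m jog '[[[-1.5,0,1.5],[0,-0.007,0],0.7],[[-1.5,0,1.5],[0,-0.007,0],0.7],[[-1.5,0,1.5],[0,-0.007,0],0],[[-1.5,0,1.5],[0,-0.007,0],0],[[-1.5,0,1.5],[0,-0.007,0],0],[[-1.5,0,1.5],[0,-0.007,0],0],[[-1.5,0,1.5],[0,-0.007,0],0],[[-1.5,0,1.5],[0,-0.007,0],0]]'
python3 - <<'E'
from h import *
s=shot("wrist","w20")
from bench import get_obs
o=get_obs();print(o['eef_pos'],o['wrist_force'],o['eef_rot'],o['opening']*85)
P=world_d(s);z=.1025; m=(abs(P[...,2]-z)<.005)&(np.hypot(P[...,0]-.4265,P[...,1]+.305)<.03)&(np.arange(640)[None]>270)&(np.arange(640)[None]<360)
m&=(cv2.cvtColor(s['p'],cv2.COLOR_RGB2GRAY)>110)
ys,xs=np.nonzero(m);W=at_z(s,np.c_[xs,ys],z)[:,:2];print(ys.min(),ys.max(),xs.min(),xs.max(),W.mean(0),cv2.minEnclosingCircle((W*1e4).astype(np.float32)))
E
```

```text
time_s: 25.63
eef_pos: [0.4264, -0.3059, 0.0673]
eef_rot: [0.002, 0.998, 0.062, 0.001]
wrist_force: [-0.5, 1.6, 6.4]
opening: 0.368
[ 0.4263927  -0.30592519  0.06725402] [0.02550954 1.81335545 5.58068704] [1.55502963e-03 9.98073648e-01 6.20159757e-02 7.70693093e-04] 31.77352531915669
240 303 286 350 [ 0.42768191 -0.30548712] ((4274.830078125, -3057.2060546875), 172.60952758789062)
```

View pics/w20.png

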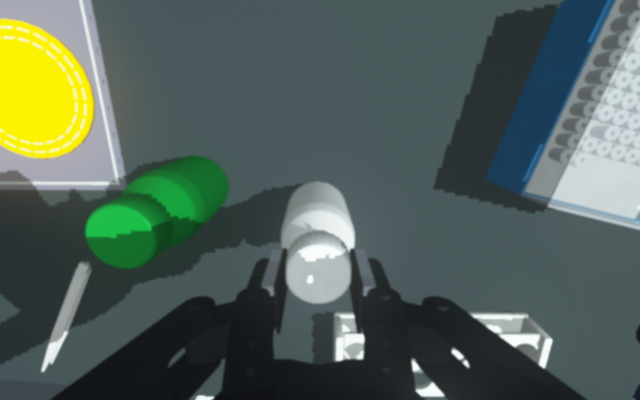

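Gripped the white cap. I lift 135 mm so its foot clears the green bottle, then carry to the yellow coaster.

```bash
python3 -m jog '[[[0,0,-20],[0,0,0],0],[[0,0,-55],[0,0,0],0],[[0,0,-95],[0,0,0],0],[[0,0,-130],[0,0,0],0],[[0,0,-135],[0,0,0],0],[[8,-20,-135],[0,0,0],0],[[22,-55,-135],[0,0,0],0],[[36,-88,-135],[0,0,0],0],[[50,-120,-135],[0,0,0],0],[[64,-154,-135],[0,0,0],0],[[76,-184,-135],[0,0,0],0],[[84.2,-202.3,-135],[0,0,0],0],[[84.2,-202.3,-135],[0,0,0],0],[[84.2,-202.3,-135],[0,0,0],0],[[84.2,-202.3,-135],[0,0,0],0]]'; python3 -c "
from h import *
from bench import *
o=get_obs();print(o['eef_pos'],o['wrist_force'],o['eef_rot'],o['opening'])
s=shot('wrist','w21'); print(coaster(s,'yellow'))"
```

```text
time_s: 26.93
eef_pos: [0.4844, -0.0948, 0.2013]
eef_rot: [0.002, 0.998, 0.062, 0.0]
wrist_force: [0.1, -0.8, -0.1]
opening: 0.367
[ 0.48436286 -0.09481035  0.20127511] [ 0.06117494 -0.78903608 -0.06447504] [1.63721869e-03 9.98068548e-01 6.20994643e-02 3.86421601e-04] 0.3673630792175346
(array([ 0.48563354, -0.09507838]), array([0.08810512, 0.08880366]))
```

View pics/w21.png

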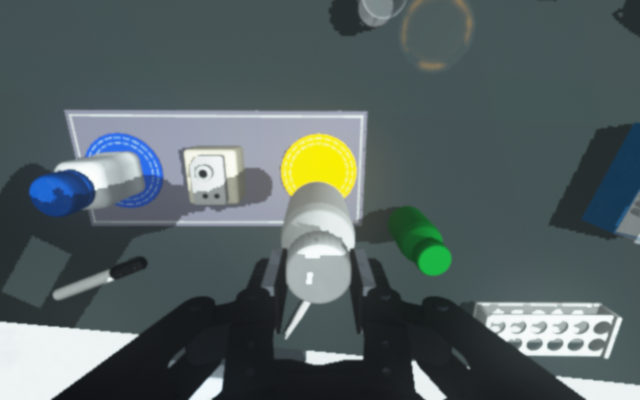

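```bash
python3 -m jog '[[[-0.5,0,25],[0,0,0],0],[[-0.5,0,60],[0,0,0],0],[[-0.5,0,90],[0,0,0],0],[[-0.5,0,112],[0,0,0],0],[[-0.5,0,121],[0,0,0],0],[[-0.5,0,124],[0,0,0],0],[[-0.5,0,124],[0,0,0],0],[[-0.5,0,124],[0,0,0],0],[[-0.5,0,124],[0,0,0],0]]'; python3 -c "
from bench import *
o=get_obs();print(o['eef_pos'],o['wrist_force'],o['eef_rot'])"
```

```text
time_s: 27.73
eef_pos: [0.4853, -0.0965, 0.0791]
eef_rot: [0.002, 0.998, 0.061, 0.002]
wrist_force: [-0.2, 0.5, -1.1]
opening: 0.37
[ 0.48534381 -0.09650501  0.07908743] [-0.23146515  0.47728848 -1.10677441] [0.00240128 0.99810601 0.06144266 0.00185297]
```

```bash
python3 -m jog '[[[-0.2,-1.6,2],[0,0,0],0],[[-0.2,-1.6,3.5],[0,0,0],0],[[-0.2,-1.6,4.8],[0,0,0],0],[[-0.2,-1.6,4.8],[0,0,0],0],[[-0.2,-1.6,4.8],[0,0,0],0]]'; python3 -c "
from bench import *
o=get_obs();print(o['eef_pos'],o['wrist_force'],o['eef_rot'])"
```

```text
time_s: 28.15
eef_pos: [0.485, -0.0949, 0.0743]
eef_rot: [0.002, 0.998, 0.062, 0.002]
wrist_force: [-0.2, 0.4, -0.8]
opening: 0.363
[ 0.48496837 -0.09487047  0.07430708] [-0.24384283  0.38132728 -0.81458223] [0.00238236 0.99810125 0.06152046 0.00185817]
```

```bash
python3 -m jog '[[[0,0,0.6],[0,0,0],0],[[0,0,1.2],[0,0,0],0],[[0,0,1.2],[0,0,0],0],[[0,0,1.2],[0,0,0],0]]'; python3 -c "
from bench import *
o=get_obs();print(o['eef_pos'],o['wrist_force'],o['eef_rot'])"
```

```text
time_s: 28.48
eef_pos: [0.4851, -0.0949, 0.0733]
eef_rot: [0.002, 0.998, 0.062, 0.002]
wrist_force: [-0.4, 1.2, 2.4]
opening: 0.362
[ 0.48509817 -0.09486604  0.07327631] [-0.44507046  1.21533281  2.44897212] [0.00239398 0.99809924 0.06154942 0.00196058]
```

Contact (about 3 N change). Release, rise and look.

```bash
python3 -m jog '[[[0,0,0],[0,0,0],0.5],[[0,0,0],[0,0,0],0.75],[[0,0,0],[0,0,0],0.75],[[0,0,0],[0,0,0],0.75],[[0,0,0],[0,0,0],0.75],[[0,0,0],[0,0,0],0.75],[[0,0,-15],[0,0,0],0.75],[[0,0,-40],[0,0,0],0.75],[[0,0,-80],[0,0,0],0.75],[[0,0,-120],[0,0,0],0.75],[[0,0,-150],[0,0,0],0.75],[[0,0,-150],[0,0,0],0.75],[[0,0,-150],[0,0,0],0.75]]'; python3 cap.py w22 .485 -.095 .109
python3 - <<'E'
from h import *
s=shot("scene","sc22"); crop(s,180,130,480,330,2.6,"c22")
s=shot("side","s22"); crop(s,200,150,430,300,3.4,"c23")
E
```

```text
time_s: 29.57
eef_pos: [0.4858, -0.0947, 0.2255]
eef_rot: [0.004, 0.998, 0.062, 0.004]
wrist_force: [-0.1, 0.6, -0.5]
opening: 0.751
[ 0.4845 -0.0942  0.2234] [0.0026 0.9981 0.0615 0.0024] [-0.43 -0.03  1.79 -0.    1.37  1.02] open 0.7488228795883827
cap [ 0.4853 -0.0939] [0.033 0.033] z 0.10854871323823001 px 316.5042918454936 191.47961373390558
```

View pics/w22.png

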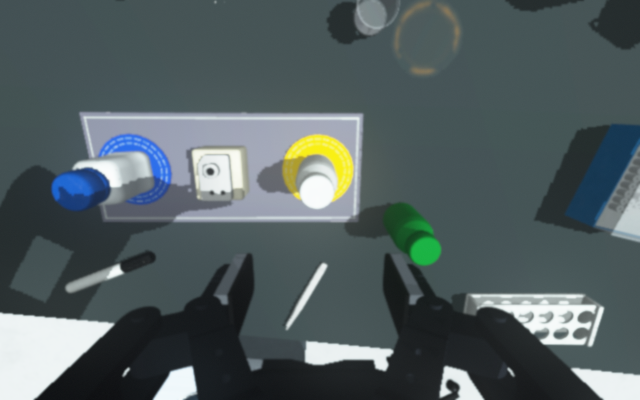

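View pics/c22.png

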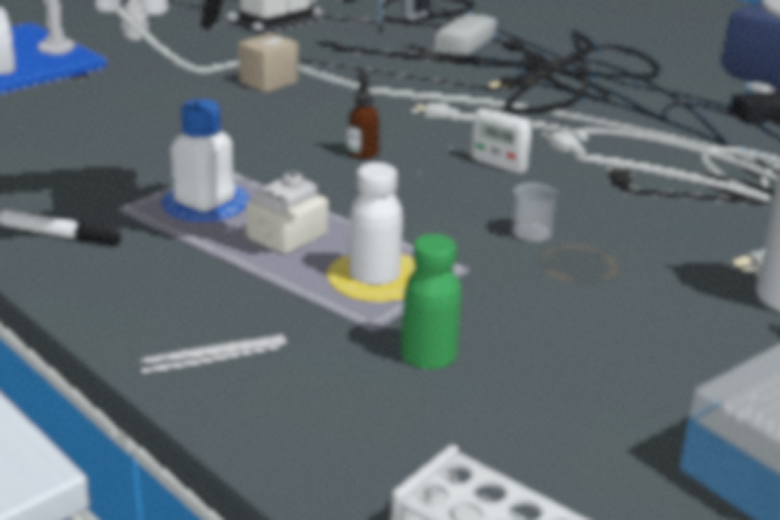

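View pics/c23.png

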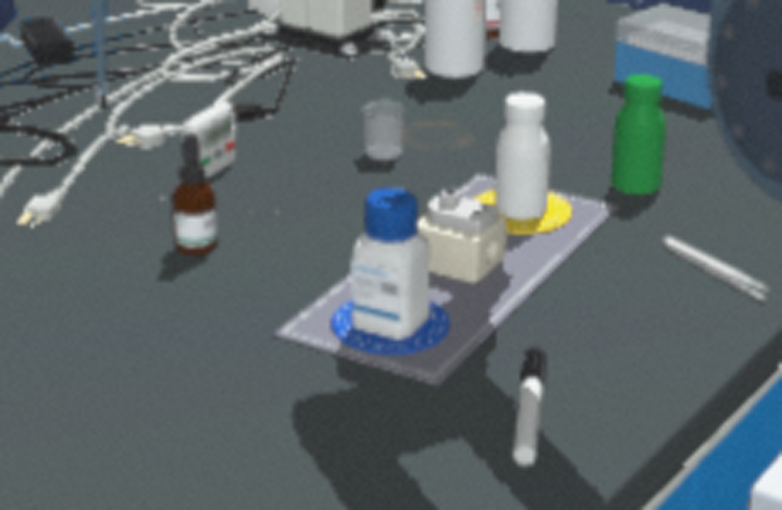

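Run:
```python
from h import *
s=load("pics/w22.npz"); 
print("part",topface(s,(.4725,.019),.0545,rad=.04,tol=.004)[:4])
for n in ("scene","side"):
    a,b=load(f"pics/{n}0.npz"),load("pics/%s22.npz"%("sc" if n=="scene" else "s"))
    for o,(x,y,z) in dict(dropper=(.66,.125,.03),beaker=(.65,-.13,.02)).items():
        u,v=proj(a,[[x,y,z]])[0].astype(int); A,B=[i['p'][v-14:v+14,u-12:u+12].astype(int) for i in (a,b)]; print(n,o,"mean abs pixel diff",abs(A-B).mean().round(2))
from bench import *
hand_in()
```

```text
part (array([0.47265937, 0.01859831]), array([0.05091903, 0.03473787]), 7.0759477615356445, np.float64(0.05426270847152356))
scene dropper mean abs pixel diff 2.8
scene beaker mean abs pixel diff 1.89
side dropper mean abs pixel diff 1.58
side beaker mean abs pixel diff 1.35
the job is handed in; nothing more can be done
```

I set out the station in the order you gave: block, part, blue-cap bottle, white bottle. I handed it in at about 30 s with the gripper open and clear of everything. The final checks come from the pictures and are good to 1–2 mm.

| Item | Result |
|---|---|
| Mould block | Square with the mat (0.122 against 0.1215 rad), within about 1–1.6 mm of the midpoint between the coasters |
| Aluminium part | Flat, boss up, about 0.3 mm from the block's centre and square |
| Blue-cap bottle | Upright, about 0.4 mm from the middle of the blue coaster |
| White bottle | Upright, about 1 mm from the middle of the yellow coaster |

The before-and-after pictures show the dropper bottle and the beaker where they were. I did not touch the green look-alike.

Three things disagreed with the notes:
- **Fingertip height:** the tips stand about 26–37 mm behind the reported TCP, not 14 mm ahead of it. My first grasp on the block therefore closed just above it on nothing. I then worked from tip heights measured in the depth images.
- **Part's starting angle:** its long side lay about 90° from the stated range. I went by the picture and set the 52 mm side along the block's 60 mm side.
- **Fixed cameras:** the scene and side views disagreed with each other by up to 8 mm, so I relied on the wrist camera.

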